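Hang the sample brackets on the keyhole rack and latch the gate

TASK

Put the sample brackets away on the rack: lift the thumb latch and swing the rack's gate wide open (60 degrees or more), then hang every bracket that stands on the bench on a stud of its own, slipping the keyhole in its back plate over the stud's head and sliding it fully down so that it is locked behind the head. When all are hung and let go, swing the gate shut and let the latch bar drop home in its catch; do not disturb the jars and the mortar, and if a bracket is knocked or slips, put it right.

Things in the scene. Friction and masses are not known exactly. Their poses are not given: they have to be found in the camera images.
- rack: fixed rack, place and yaw vary. Origin on the bench at the middle of the foot of the panel's front face; x along the panel to the gate's hinge end, y out of the face towards the gate, z up (mm). Plywood panel 256 long, y -12 to 0, top at z 135; base board 10 thick, x -150 to 150, y -17 to 128. With the gate shut there is not enough room to slip a bracket over a stud
- catch (a point): top of the catch's keeper wall at rack x -145, y 96, z 100, rack's axes (mm). Catch post 12 wide in x, y 72 to 128. The shut bar lies inside the wall (wall y 93 to 99); outside it a ramp rises from z 82 at y 127 to the wall's top. To shut, hold the bar's knob up 15 to 25 mm until the gate is shut, then let the bar drop; pushing on the knob without lifting may jam the bar on the ramp
- stud1 (a point): point on the panel's face at the axis of the latch-end steel stud, x = -75, y = 0, z = 115 mm in the rack's frame, with the rack's axes. Stud along y: shank 8 mm diameter, 8 long from the face, then a head 18 mm diameter, 4 thick (front at y = 12)
- stud2 (a point): point on the panel's face at the axis of the middle steel stud, x = 0, y = 0, z = 115 mm in the rack's frame, with the rack's axes. Stud along y: shank 8 mm diameter, 8 long from the face, then a head 18 mm diameter, 4 thick (front at y = 12)
- stud3 (a point): point on the panel's face at the axis of the hinge-end steel stud, x = 75, y = 0, z = 115 mm in the rack's frame, with the rack's axes. Stud along y: shank 8 mm diameter, 8 long from the face, then a head 18 mm diameter, 4 thick (front at y = 12)
- gate (a joint): gate angle, rad: 0 shut, grows as it swings out towards the rack's +y (clockwise from above), stop at 1.45; stays where left (friction 0.06 N m). Vertical hinge axis at point gate_hinge. Shut, it lies at rack y 73 to 79, x -113 to 120, z 48 to 93 mm, latch bar on its outer side
- gate_hinge (a point): point on the gate's vertical hinge axis at bench height (rack x 130, y 76, z 0 mm), rack's axes
- latch (a joint): latch bar angle, rad: 0 level (falls there by gravity; home in the catch if the gate is shut), grows as the knob end is lifted, to 0.35. Bar 8 thick, 10 high, 90 g, pivoted on the gate 90 mm from the hinge axis, 190 mm from pivot to tip; shut, its underside is 12 mm below the top of the keeper wall: raise the knob 15 to 25 mm to free it
- thumb_knob (a point): middle of the top of the latch bar's thumb knob, a black upright round pin, 12 mm diameter, 47 mm tall above the bar, 158 mm from the bar's pivot; gate shut and bar level it is at rack x -118, y 86, z 145 mm, 248 mm from the hinge axis. Pinch it from above to lift the bar and swing the gate
- bracket1: loose sample bracket, 200 g, one of three alike (2 or 3 present), upright. Origin: centre of underside; x across, y out of its front, z up (mm). Aluminium back plate 58 wide, 80 tall, 5 thick, rear face at y -31; tray 58 wide, front at y 31, lip 14 high; black grip post 16 x 16 at x 0, y 5, up to z 84. Keyhole through the plate: opening 24 across centred at z 42, slot 12 wide from it up to z 66
- bracket2: loose sample bracket, 200 g, one of three alike (2 or 3 present), upright. Origin: centre of underside; x across, y out of its front, z up (mm). Aluminium back plate 58 wide, 80 tall, 5 thick, rear face at y -31; tray 58 wide, front at y 31, lip 14 high; black grip post 16 x 16 at x 0, y 5, up to z 84. Keyhole through the plate: opening 24 across centred at z 42, slot 12 wide from it up to z 66
- bracket3: loose sample bracket, 200 g, one of three alike (2 or 3 present), upright. Origin: centre of underside; x across, y out of its front, z up (mm). Aluminium back plate 58 wide, 80 tall, 5 thick, rear face at y -31; tray 58 wide, front at y 31, lip 14 high; black grip post 16 x 16 at x 0, y 5, up to z 84. Keyhole through the plate: opening 24 across centred at z 42, slot 12 wide from it up to z 66
- bracket1_seat (a point): point of bracket1 where the stud's axis lies when it is locked: x 0, y -31, z 62 mm in its frame (rear face of the back plate, upper end of the slot), same axes; hung, it meets a stud's point and the bracket's axes point as the rack's do
- bracket2_seat (a point): point of bracket2 where the stud's axis lies when it is locked: x 0, y -31, z 62 mm in its frame (rear face of the back plate, upper end of the slot), same axes; hung, it meets a stud's point and the bracket's axes point as the rack's do
- bracket3_seat (a point): point of bracket3 where the stud's axis lies when it is locked: x 0, y -31, z 62 mm in its frame (rear face of the back plate, upper end of the slot), same axes; hung, it meets a stud's point and the bracket's axes point as the rack's do
- jar_a: bystander: amber jar, 66 mm diameter, 110 tall, behind the rack; origin at the centre of its underside
- jar_b: bystander: clear jar, 56 mm diameter, 90 tall, behind the rack; origin at the centre of its underside
- mortar: bystander: white bowl, 90 mm diameter, 50 tall, beyond the brackets; origin at the centre of its underside
There are look-alikes about, which are no part of the job. What is shaped like the bracket1 but purple is not meant.

How it is judged:
On the way, in this order (a step that is already met when the one before it is completed fails the run):
1. the latch is lifted and the gate swung open by more than 0.9 rad (value of joint gate above 0.9 rad), for 0.2 s.
2. every bracket present is locked on a stud of its own and let go, the gate still open (((x of bracket1_seat in the frame of stud1 between -0.006 and 0.006 m and y of bracket1_seat in the frame of stud1 between -0.004 and 0.006 m and z of bracket1_seat in the frame of stud1 between -0.006 and 0.006 m) or (x of bracket1_seat in the frame of stud2 between -0.006 and 0.006 m and y of bracket1_seat in the frame of stud2 between -0.004 and 0.006 m and z of bracket1_seat in the frame of stud2 between -0.006 and 0.006 m) or (x of bracket1_seat in the frame of stud3 between -0.006 and 0.006 m and y of bracket1_seat in the frame of stud3 between -0.004 and 0.006 m and z of bracket1_seat in the frame of stud3 between -0.006 and 0.006 m)) and angle between each of bracket1, bracket2, bracket3's own z axis and vertical below 0.15 rad and linear speed of each of bracket1, bracket2, bracket3 below 0.03 m/s and contact force between the fingers and bracket1 below 0.3 N and ((x of bracket2_seat in the frame of stud1 between -0.006 and 0.006 m and y of bracket2_seat in the frame of stud1 between -0.004 and 0.006 m and z of bracket2_seat in the frame of stud1 between -0.006 and 0.006 m) or (x of bracket2_seat in the frame of stud2 between -0.006 and 0.006 m and y of bracket2_seat in the frame of stud2 between -0.004 and 0.006 m and z of bracket2_seat in the frame of stud2 between -0.006 and 0.006 m) or (x of bracket2_seat in the frame of stud3 between -0.006 and 0.006 m and y of bracket2_seat in the frame of stud3 between -0.004 and 0.006 m and z of bracket2_seat in the frame of stud3 between -0.006 and 0.006 m)) and contact force between the fingers and bracket2 below 0.3 N and ((x of bracket3_seat in the frame of stud1 between -0.006 and 0.006 m and y of bracket3_seat in the frame of stud1 between -0.004 and 0.006 m and z of bracket3_seat in the frame of stud1 between -0.006 and 0.006 m) or (x of bracket3_seat in the frame of stud2 between -0.006 and 0.006 m and y of bracket3_seat in the frame of stud2 between -0.004 and 0.006 m and z of bracket3_seat in the frame of stud2 between -0.006 and 0.006 m) or (x of bracket3_seat in the frame of stud3 between -0.006 and 0.006 m and y of bracket3_seat in the frame of stud3 between -0.004 and 0.006 m and z of bracket3_seat in the frame of stud3 between -0.006 and 0.006 m)) and contact force between the fingers and bracket3 below 0.3 N and value of joint gate above 0.5 rad), for 0.3 s.
3. the gate is shut and the latch bar is down in its catch (value of joint gate below 0.045 rad and value of joint latch below 0.03 rad), for 0.3 s.
At the end, for the whole second after the job is handed in: every bracket present hangs still, upright (0.15 rad) and let go on a stud of its own, its seat point within 6 mm of that stud's point in each direction (slid down behind the head); gate angle under 0.045 rad and latch angle under 0.03 rad (bar down in its catch) (all of step 3 and ((x of bracket1_seat in the frame of stud1 between -0.006 and 0.006 m and y of bracket1_seat in the frame of stud1 between -0.004 and 0.006 m and z of bracket1_seat in the frame of stud1 between -0.006 and 0.006 m) or (x of bracket1_seat in the frame of stud2 between -0.006 and 0.006 m and y of bracket1_seat in the frame of stud2 between -0.004 and 0.006 m and z of bracket1_seat in the frame of stud2 between -0.006 and 0.006 m) or (x of bracket1_seat in the frame of stud3 between -0.006 and 0.006 m and y of bracket1_seat in the frame of stud3 between -0.004 and 0.006 m and z of bracket1_seat in the frame of stud3 between -0.006 and 0.006 m)) and angle between each of bracket1, bracket2, bracket3's own z axis and vertical below 0.15 rad and linear speed of each of bracket1, bracket2, bracket3 below 0.03 m/s and contact force between the fingers and bracket1 below 0.3 N and ((x of bracket2_seat in the frame of stud1 between -0.006 and 0.006 m and y of bracket2_seat in the frame of stud1 between -0.004 and 0.006 m and z of bracket2_seat in the frame of stud1 between -0.006 and 0.006 m) or (x of bracket2_seat in the frame of stud2 between -0.006 and 0.006 m and y of bracket2_seat in the frame of stud2 between -0.004 and 0.006 m and z of bracket2_seat in the frame of stud2 between -0.006 and 0.006 m) or (x of bracket2_seat in the frame of stud3 between -0.006 and 0.006 m and y of bracket2_seat in the frame of stud3 between -0.004 and 0.006 m and z of bracket2_seat in the frame of stud3 between -0.006 and 0.006 m)) and contact force between the fingers and bracket2 below 0.3 N and ((x of bracket3_seat in the frame of stud1 between -0.006 and 0.006 m and y of bracket3_seat in the frame of stud1 between -0.004 and 0.006 m and z of bracket3_seat in the frame of stud1 between -0.006 and 0.006 m) or (x of bracket3_seat in the frame of stud2 between -0.006 and 0.006 m and y of bracket3_seat in the frame of stud2 between -0.004 and 0.006 m and z of bracket3_seat in the frame of stud2 between -0.006 and 0.006 m) or (x of bracket3_seat in the frame of stud3 between -0.006 and 0.006 m and y of bracket3_seat in the frame of stud3 between -0.004 and 0.006 m and z of bracket3_seat in the frame of stud3 between -0.006 and 0.006 m)) and contact force between the fingers and bracket3 below 0.3 N); the robot touches nothing.
It fails at once if a jar or the mortar is moved by more than 25 mm (distance of any of jar_a, jar_b, mortar from where it was at the start of the episode above 0.025 m).
Of bracket1, bracket2, bracket3 only 2 to 3 are there at a start; the rules pass over those that are not, and their reading is None.
At some moment in a run one of bracket1, bracket2, bracket3 may be knocked a few centimetres aside while the robot is not near it.
Once in a run the grip may slacken for a moment while it holds something.
It also fails if it takes over 210 s, if anything falls off the work surface, if the arm or the gripper's body presses on something with over 40 N, if the wrist force passes 120 N, or if a joint passes its speed limit or range.

ROBOT

A 6-joint arm with a two-finger parallel gripper is mounted at the origin on the work surface. World frame = base frame: x ahead of the robot, y to its left, z up, the work surface at z = 0. Lengths are in m, angles in rad, forces in N, time in s.
With the tool pointing down it reaches from about 0.325 to 0.9 m from the base axis. Payload 3.5 kg.
Tool frame: the origin (TCP) lies midway between the tips of the shut fingers; the grasp point (between the pads) lies 19 mm behind it; z points along the fingers, y is the direction in which the jaws open and shut (so a half turn about z gives the same grasp; the last joint's range is limited). The gripper opens to 85 mm and grips with 20 to 120 N. Pads are 22 mm wide; open, the fingers measure 114 mm over their backs; the gripper's body (76 mm by 85 mm) begins 54 mm behind the grasp point. The pads swing forward as they close: fully open they stand 13 mm farther back than shut.
Start: joints at [-1.283, 0.276, -0.026, 1.268, 0, 1.467], TCP at [0.238, -0.578, 0.231] pointing down, gripper open.
Joint ranges: [-3.12, 3.12], [-0.85, 1.88], [-1.08, 1.24], [-1.95, 2.15], [-1.57, 1.53], [-3.14, 3.14]. Speed limits (rad/s): [2.57, 2.57, 3.14, 3.14, 3.14, 3.14].

INTERFACE

Orientations are given as [roll, pitch, yaw] about the fixed x, y, z axes, in that order (R = Rz(yaw) Ry(pitch) Rx(roll)).
In Python, from plant import r, imaging, job_done, nets gives the robot as it stands.
- The arm moves only by the tool jog_arm, never from a script. Its argument "targets" is one flat list of numbers, 7 for each row, row after row: the turn, a rotation vector about the tool's x, y, z in degrees, then the shift along the tool's x, y, z in cm, then the closure, from 0 (fully open) to 1 (shut). In form: [ax, ay, az, x, y, z, fingers, ax, ay, az, x, y, z, fingers, ...]. A call has 1 to 10 rows; each row is the pose to reach, as a shift and turn from the pose commanded when the call began, along the tool's axes at that moment; what a row does not reach only later rows make up. A row lasts 1/8 s, in which the tool goes at most 62.5 mm and 10.7 degrees, less where a joint would pass 70% of its speed; a pose out of reach is approached as far as the arm can. A call with a gripper value outside its range is refused whole. The fingers move at their own pace and stop on an object; "squeeze" is the grip in N (left out, the last holds). Time passes only in rows, so rows that repeat a pose let the fingers close. It gives the time, the measured TCP pose, the force and the opening at its end, in the units of the state.
- r.read_state(): the state, without advancing time (a new reading comes with each control period).
- imaging.snapshot(name): name is "scene" or "side" or "wrist"; returns the picture (400x640x3 uint8, blue, green, red); there is no depth.
- imaging.camera_params(name): a dict with "intrinsics" (3x3 intrinsics, pixels), "R" (3x3) and "t" (3): a world point X has camera coordinates R X + t. Camera axes: x right, y down, z forward; pixel columns grow to the right and rows downward; lengths in m; the calibration is good to about 2 mm. The wrist camera is an equidistant fisheye: a pixel r from the principal point sees the ray r / f radians off the axis. A picture is of the moment at which its call begins: read the wrist's pose just before it. camera_params takes no time and is no camera call; for the wrist camera it gives the pose at the moment of the call.
- job_done(): hands the job in, once; it reports no verdict.
Trained networks look in the newest picture that a camera, given by its name, has taken for a name from the list of things; names that differ only in an ending like _2 or _b are one class to them, and where a whole thing is asked for, a point or a joint stands for the part that bears it (a point fixed in the world has none). Each returns a list of dicts, best first, with "score" (0 to 1); they miss things now and then, are a little off and sometimes report something else, mostly with a low value. They report only what shows in the picture. A call takes as long as a camera call. They do not tell look-alikes from the thing itself.
- nets.silhouettes(camera, query): "pixels" (400x640 bool, what is visible of it) and "uv" ([column, row] in pixels, amid what is visible of it).
The state is a dict: "t": time; "joints": joint angles; "joint_vel": joint speeds; "effort": joint torques, N m; "eef_pos": TCP position; "ee_rot": TCP orientation; "wrist_force": force on the tool from outside, world axes, zero at the start; "ft_torque": the same for the moment, N m; "opening": opening from 0.0 (shut) to 1.0 (fully open).
Only numpy, scipy, OpenCV 4.12 (cv2) and the standard library are available. Lean on these libraries where they do the work, as an engineer would, in place of code of your own. Each camera call takes 0.05 s, during which the arm holds its last target. There are 200 camera calls.

## Working session

There is one attempt and no reset: what is moved stays moved. The work goes in short steps, Python scripts to look and compute and a tool call to move; the robot and the scene stay as the last step left them, time stands still between calls to the robot, and variables do not carry over. Pictures are saved under pics/ and viewed, about 12 in all and at most 16, crops included, and the job is handed in when it is done.

Besides the shell and the picture viewer there is one more tool, called after "Request:" as a command line: name --argument value ..., lists and objects as JSON in quotes. jog_arm: Moves the arm, as the interface text tells. Its arguments: {"type":"object","properties":{"targets":{"type":"array","items":{"type":"number"}},"squeeze":{"type":"number"}},"required":["targets"]}

```bash
ls; mkdir -p pics; python3 - <<'E'
from plant import r, imaging, nets
import cv2, numpy as np
np.set_printoptions(precision=4,suppress=True)
print(r.read_state())
for c in ("scene","side","wrist"):
    p=imaging.camera_params(c); print(c,p)
    cv2.imwrite(f"pics/{c}0.png",imaging.snapshot(c))
    for q in ("bracket1","rack","thumb_knob","gate"):
        for d in nets.silhouettes(c,q): print(c,q,round(d["score"],2),d["uv"],d["pixels"].sum())
E
```

```text
pics
{'t': 0.0, 'joints': array([-1.2834,  0.2771, -0.0279,  1.268 , -0.0001,  1.4674]), 'joint_vel': array([ 0.    ,  0.0014,  0.0002,  0.0001, -0.0022, -0.0008]), 'effort': array([ -0.0006, -44.5511,  29.52  ,   0.0164,  -0.0002,   0.    ]), 'eef_pos': array([ 0.2378, -0.5771,  0.2301]), 'ee_rot': array([-3.1393, -0.0002,  0.3908]), 'wrist_force': array([ 0.6396, -0.1671,  0.0325]), 'ft_torque': array([0.0542, 0.0027, 0.0312]), 'opening': 0.9953369616305188}
scene {'intrinsics': array([[378.0942,   0.    , 319.9514],
       [  0.    , 378.0942, 200.0573],
       [  0.    ,   0.    ,   1.    ]]), 'R': array([[-0.4478,  0.8941,  0.004 ],
       [ 0.5622,  0.285 , -0.7764],
       [-0.6953, -0.3454, -0.6303]]), 't': array([ 0.2655, -0.2114,  1.7049])}
scene bracket1 0.71 [375.6, 278.2] 606
scene bracket1 0.61 [396.1, 257.9] 402
scene bracket1 0.61 [428.2, 234.9] 302
scene rack 0.69 [281.7, 203.6] 4002
scene thumb_knob 0.55 [300.4, 196.7] 160
scene gate 0.71 [298.3, 197.2] 445
side {'intrinsics': array([[393.1432,   0.    , 317.4945],
       [  0.    , 393.1432, 202.3788],
       [  0.    ,   0.    ,   1.    ]]), 'R': array([[-0.9942, -0.1071,  0.0047],
       [-0.0767,  0.68  , -0.7292],
       [ 0.0749, -0.7254, -0.6843]]), 't': array([0.5355, 0.1182, 1.1664])}
side bracket1 0.92 [343.5, 322.4] 967
side bracket1 0.69 [248.8, 282.8] 793
side bracket1 0.56 [288.6, 293.5] 911
side rack 0.93 [321.3, 182.1] 5018
side thumb_knob 0.78 [334.6, 181.0] 230
side gate 0.9 [320.4, 185.5] 664
wrist {'intrinsics': array([[309.7069,   0.    , 320.3024],
       [  0.    , 309.7069, 203.961 ],
       [  0.    ,   0.    ,   1.    ]]), 'R': array([[ 0.3809, -0.9246, -0.0003],
       [-0.8761, -0.361 ,  0.3196],
       [-0.2956, -0.1215, -0.9476]]), 't': array([-0.6244, -0.0432,  0.3803])}
```

```bash
python3 - <<'E'
import cv2
a=cv2.imread("pics/scene0.png")[130:330,200:500];b=cv2.imread("pics/side0.png")[100:370,170:490]
cv2.imwrite("pics/s0.png",cv2.resize(a,None,fx=2.6,fy=2.6,interpolation=2));cv2.imwrite("pics/d0.png",cv2.resize(b,None,fx=2.2,fy=2.2,interpolation=2))
E
```

```text
(no output)
```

View pics/s0.png

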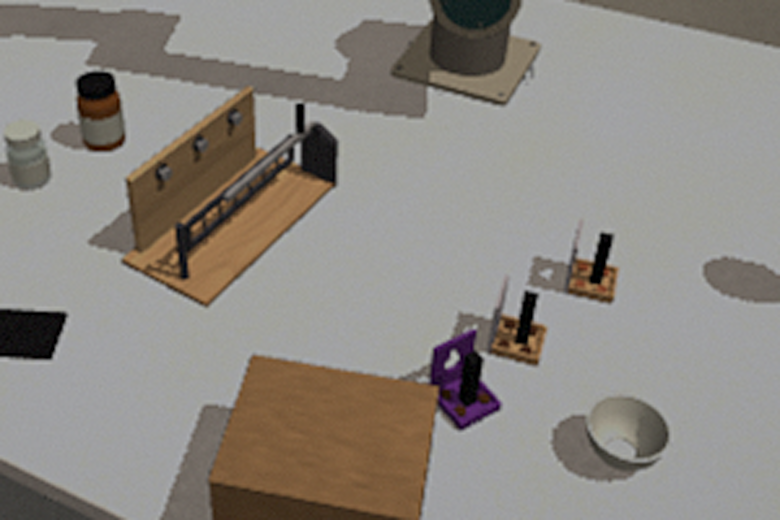

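View pics/d0.png

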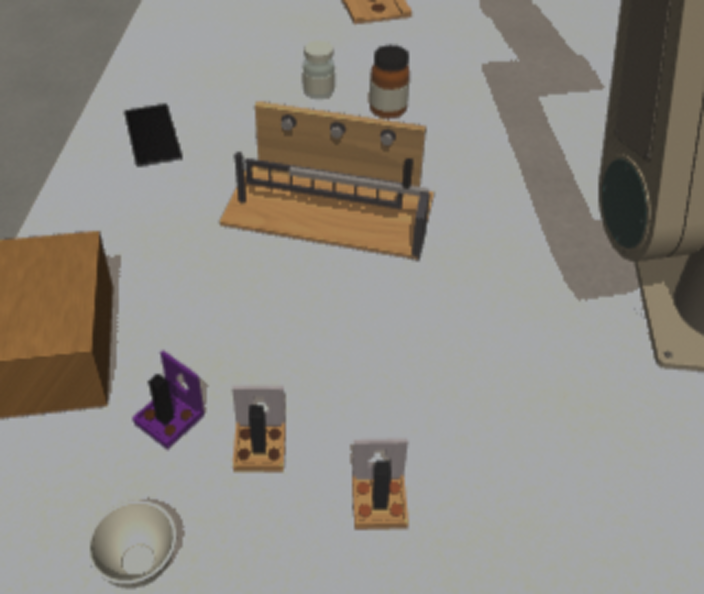

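```bash
python3 - <<'E'
import cv2,numpy as np
a=cv2.imread("pics/scene0.png");b=cv2.imread("pics/side0.png")
w=cv2.imread("pics/wrist0.png")
top=np.hstack([cv2.resize(a,(400,250)),cv2.resize(w,(400,250))])
bot=np.hstack([cv2.resize(b[0:130,230:400],(452,346)),cv2.resize(b,(348,217)).copy() if 0 else np.zeros((346,348,3),np.uint8)])
bot[:217,452:]=cv2.resize(b,(348,217))
cv2.imwrite("pics/f0.png",np.vstack([top,bot]))
E
```

```text
(no output)
```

View pics/f0.png

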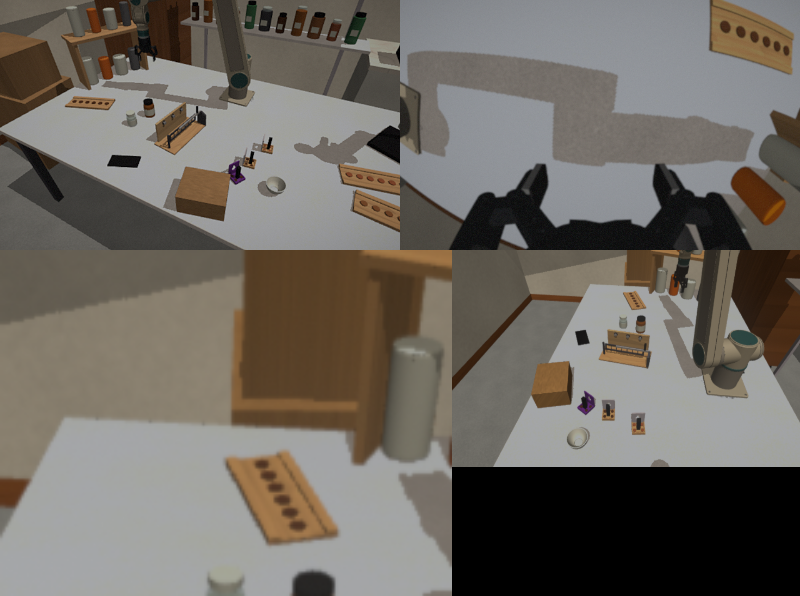

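```bash
cat > h.py <<'E'
import numpy as np, cv2
from scipy.optimize import least_squares
from scipy.spatial.transform import Rotation as Ro
np.set_printoptions(precision=4,suppress=True)
def proj(p,X,fish=False):
    X=np.atleast_2d(X); c=X@p["R"].T+p["t"]; K=p["intrinsics"]
    if fish:
        r=np.hypot(c[:,0],c[:,1]); s=np.arctan2(r,c[:,2])/np.maximum(r,1e-9); uv=c[:,:2]*s[:,None]
    else: uv=c[:,:2]/c[:,2:]
    return uv*[K[0,0],K[1,1]]+[K[0,2],K[1,2]]
def place(q,L): # q x,y,yaw ; L mm
    c,s=np.cos(q[2]),np.sin(q[2]); L=np.atleast_2d(L)/1000.
    return np.c_[q[0]+c*L[:,0]-s*L[:,1], q[1]+s*L[:,0]+c*L[:,1], L[:,2]]
def fit(obs,q0): # obs list of (params,fish,L,uv)
    f=lambda q: np.concatenate([(proj(p,place(q,L),fi)-uv).ravel() for p,fi,L,uv in obs])
    s=least_squares(f,q0,loss="soft_l1"); return s.x,f(s.x).reshape(-1,2)
E
python3 - <<'E'
from plant import r, imaging
from h import *
import pickle
ps,pd=imaging.camera_params("scene"),imaging.camera_params("side")
pickle.dump((ps,pd),open("cams.pkl","wb"))
S=lambda a:np.array(a)/2.6+[200,130]
D=lambda a:np.array(a)/2.2+[170,100]
L=[[-75,12,115],[0,12,115],[75,12,115],[-128,-12,135],[128,-12,135],[-150,128,0],[150,128,0],[-118,86,145]]
LS=list(L);LD=list(L)
q,e=fit([(ps,0,L,S([[235,118],[199,145],[164,173],[254,88],[130,180],[336,185],[207,302],[299,104]])),
 (pd,0,L,D([[388,138],[337,131],[288,123],[425,126],[257,103],[418,257],[220,222],[407,160]]))],[.5,-.2,0])
print("rack",q,np.degrees(q[2]));print(e)
LB=[[0,5,84],[-29,31,0],[29,31,0],[-29,-31,80],[29,-31,80]]
for n,s,d in (("A",[529,293],[[257,406],[285,470],[233,470],[285,391],[233,387]]),("B",[605,234],[[381,461],[407,528],[355,528],[407,441],[352,443]])):
    q,e=fit([(ps,0,[[0,5,84]],S([s])),(pd,0,LB,D(d))],[.5,.1,0]);print(n,q,np.degrees(q[2]));print(e)
E
```

```text
rack [ 0.5404 -0.2018 -0.1385] -7.934093663920874
[[ 0.8377  0.1149]
 [ 1.4698 -0.0568]
 [ 0.7194  0.1583]
 [-3.0217 -1.7094]
 [-3.0436 -1.6354]
 [-0.4552 -0.2329]
 [-1.0613  1.9811]
 [-0.2704 -0.2491]
 [-0.5565  0.8572]
 [-0.2555  0.4834]
 [-0.3959  0.6368]
 [ 0.8367 -0.6474]
 [ 0.0205 -1.8482]
 [ 0.1659  1.4098]
 [-0.3275  1.1298]
 [ 0.7422 -0.2423]]
A [0.5841 0.274  0.1031] 5.9047369412490776
[[-0.0031  0.4096]
 [-0.0084  1.3404]
 [-0.2131  0.4956]
 [ 0.3639  0.3491]
 [-0.1311 -2.9576]
 [ 0.2215 -1.2876]]
B [0.443  0.3292 0.1396] 7.997743708148741
[[ 0.0288  0.7384]
 [ 0.6864  2.174 ]
 [ 0.0836  0.0073]
 [-0.5282  0.6876]
 [-0.2148 -1.6453]
 [ 0.2866 -1.9359]]
```

```bash
cat >> h.py <<'E'
import json
def R0(yaw,roll=180.,pitch=0.): return Ro.from_euler("xyz",[roll,pitch,yaw],degrees=True)
def load(): return json.load(open("cmd.json"))   # pos, quat of the commanded pose
def plan(wps):  # wps: (x,y,z,yawdeg) tool down; prints rows, saves the last as commanded
    c=load(); p0=np.array(c["p"]); r0=Ro.from_quat(c["q"])
    for w in wps:
        d=r0.inv().apply(np.array(w[:3])-p0)*100; a=np.degrees((r0.inv()*R0(w[3])).as_rotvec())
        d=np.round(d,2); a=np.round(a,1); print([float(v)+0 for v in [*a,*d]])
    c={"p":(p0+r0.apply(d/100)).tolist(),"q":(r0*Ro.from_rotvec(np.radians(a))).as_quat().tolist()}
    json.dump(c,open("cmd.json","w"))
def rk(q,x,y,z): return place(q,[[x,y,z]])[0]
E
python3 - <<'E'
from h import *
json.dump({"p":[.238,-.578,.231],"q":R0(22.39).as_quat().tolist()},open("cmd.json","w"))
q=[.5404,-.2018,-.1385]
plan([[.238,-.578,.33,22.39],[*rk(q,-30,60,300),82.1]])
E
```

```text
[0.0, 0.0, 0.0, 0.0, 0.0, -9.9]
[0.0, 0.0, -59.7, 42.73, -29.96, -6.9]
```

Request:
jog_arm --targets '[0,0,0,0,0,-9.9,0,0,0,0,0,0,-9.9,0,0,0,-59.7,42.73,-29.96,-6.9,0,0,0,-59.7,42.73,-29.96,-6.9,0,0,0,-59.7,42.73,-29.96,-6.9,0,0,0,-59.7,42.73,-29.96,-6.9,0,0,0,-59.7,42.73,-29.96,-6.9,0,0,0,-59.7,42.73,-29.96,-6.9,0,0,0,-59.7,42.73,-29.96,-6.9,0,0,0,-59.7,42.73,-29.96,-6.9,0]'

```text
t: 2.0
eef_pos: [0.5078, -0.1554, 0.3019]
ee_rot: [3.14, 0.0, 1.433]
wrist_force: [0.8, -1.1, -0.7]
opening: 1.003
```

Request:
jog_arm --targets '[0,0,0,0,0,0,0,0,0,0,0,0,0,0,0,0,0,0,0,0,0,0,0,0,0,0,0,0]'

```text
t: 2.5
eef_pos: [0.5063, -0.1585, 0.3018]
ee_rot: [3.141, 0.0, 1.43]
wrist_force: [-0.8, 0.1, -0.3]
opening: 1.001
```

```bash
python3 - <<'E'
from plant import r, imaging, nets
from h import *; import pickle
print(load()); s=r.read_state(); print(s["t"],s["eef_pos"],np.degrees(s["ee_rot"]),s["joints"])
p=imaging.camera_params("wrist"); im=imaging.snapshot("wrist"); cv2.imwrite("pics/w1.png",im); pickle.dump(p,open("w1.pkl","wb"))
q=[.5404,-.2018,-.1385]
L=[[-75,12,115],[0,12,115],[75,12,115],[-128,0,135],[128,0,135],[-150,128,10],[150,128,10],[-118,86,145]]
print(proj(p,place(q,L),True))
big=cv2.resize(im,(800,500),interpolation=cv2.INTER_CUBIC); cv2.imwrite("pics/w1b.png",big)
E
```

```text
{'p': [0.5189665951366786, -0.13822366773858574, 0.3], 'q': [0.7541940799479023, 0.6566515741026875, -1.958632456770528e-17, 5.801530269319595e-17]}
2.5 [ 0.5063 -0.1585  0.3018] [179.9892   0.0091  81.9486] [-0.4253  0.0785 -0.1169  1.3751 -0.0001  1.286 ]
[[290.4912 201.3601]
 [357.2286 201.2432]
 [420.7603 201.2092]
 [241.3664 217.5962]
 [466.6914 216.4563]
 [242.9223  99.8285]
 [451.2283 103.5129]
 [242.6205 139.7101]]
```

View pics/w1b.png

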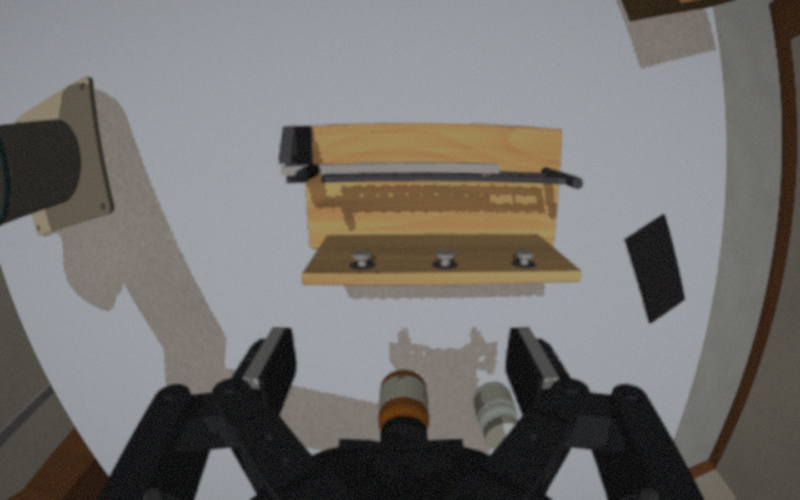

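```bash
cat >> h.py <<'E'
def overlay(im,p,fish,q,Ls,box,f,name):
    x0,y0,x1,y1=box; o=cv2.resize(im[y0:y1,x0:x1],None,fx=f,fy=f,interpolation=cv2.INTER_CUBIC)
    for L in Ls:
        uv=(proj(p,place(q,L),fish)-[x0,y0]+.5)*f
        cv2.polylines(o,[np.round(uv).astype(int)],False,(0,255,0) if len(L)>1 else (0,0,255),1)
        if len(L)==1: cv2.circle(o,tuple(int(v) for v in uv[0]),2,(0,0,255),-1)
    cv2.imwrite(name,o)
def circ(x,y,z,r,ax="y"):
    t=np.linspace(0,2*np.pi,40)
    return np.c_[x+r*np.cos(t),np.full(40,y),z+r*np.sin(t)] if ax=="y" else np.c_[x+r*np.cos(t),y+r*np.sin(t),np.full(40,z)]
RACK=[[[-128,0,10],[-128,0,135],[128,0,135],[128,0,10]],[[-128,-12,135],[128,-12,135]],[[-150,128,10],[150,128,10]],[[-150,128,0],[150,128,0]]]+[circ(x,12,115,9) for x in(-75,0,75)]+[circ(-118,86,145,6,"z")]
E
python3 - <<'E'
from h import *; import pickle
overlay(cv2.imread("pics/w1.png"),pickle.load(open("w1.pkl","rb")),True,[.5404,-.2018,-.1385],RACK,(215,80,475,240),3,"pics/o1.png")
E
```

```text
(no output)
```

View pics/o1.png

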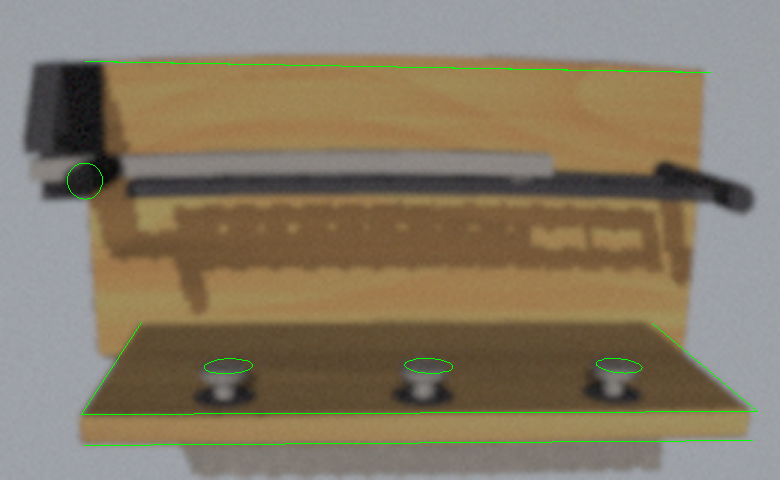

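```bash
cat >> h.py <<'E'
from plant import r
Q=[.5391,-.2016,-.1385]
def load():
    s=r.read_state(); return {"p":s["eef_pos"].tolist(),"q":Ro.from_euler("xyz",s["ee_rot"]).as_quat().tolist()}
def arc(a0,a1,n,z,da=0):  # knob arc, deg
    out=[]
    for a in np.radians(np.linspace(a0,a1,n)):
        out.append([*rk(Q,130-248*np.cos(a)-10*np.sin(a)*-1,76+248*np.sin(a)+10*np.cos(a),z),np.degrees(Q[2])+180-np.degrees(a)])
    return out
E
python3 - <<'E'
from h import *
plan([[*rk(Q,-118,86,240),172.06],[*rk(Q,-118,86,111),172.06]])
E
```

```text
[0.0, 0.0, -90.1, 4.76, -7.97, 6.17]
[0.0, 0.0, -90.1, 4.76, -7.97, 19.07]
```

Request:
jog_arm --targets '[0,0,-90.1,4.76,-7.97,6.17,0,0,0,-90.1,4.76,-7.97,6.17,0,0,0,-90.1,4.76,-7.97,6.17,0,0,0,-90.1,4.76,-7.97,6.17,0,0,0,-90.1,4.76,-7.97,6.17,0,0,0,-90.1,4.76,-7.97,6.17,0,0,0,-90.1,4.76,-7.97,6.17,0,0,0,-90.1,4.76,-7.97,6.17,0,0,0,-90.1,4.76,-7.97,6.17,0,0,0,-90.1,4.76,-7.97,6.17,0]'

```text
t: 3.8
eef_pos: [0.4343, -0.0997, 0.24]
ee_rot: [-3.141, 0.0, 3.003]
wrist_force: [-0.6, -1.3, 1.0]
opening: 1.005
```

```bash
python3 - <<'E'
from h import *; from plant import imaging
s=r.read_state(); print(s["t"],s["eef_pos"],np.degrees(s["ee_rot"]),s["joints"])
plan([[*rk(Q,-118,86,111),172.06]])
p=imaging.camera_params("wrist"); im=imaging.snapshot("wrist")
overlay(im,p,True,Q,RACK,(190,120,450,320),3,"pics/o2.png")
E
```

```text
3.8 [ 0.4343 -0.0997  0.24  ] [-179.9938    0.0155  172.0665] [-0.3709 -0.051  -0.378   1.2436 -0.     -0.2324]
[0.0, 0.0, 0.0, 0.02, -0.04, 12.9]
```

View pics/o2.png

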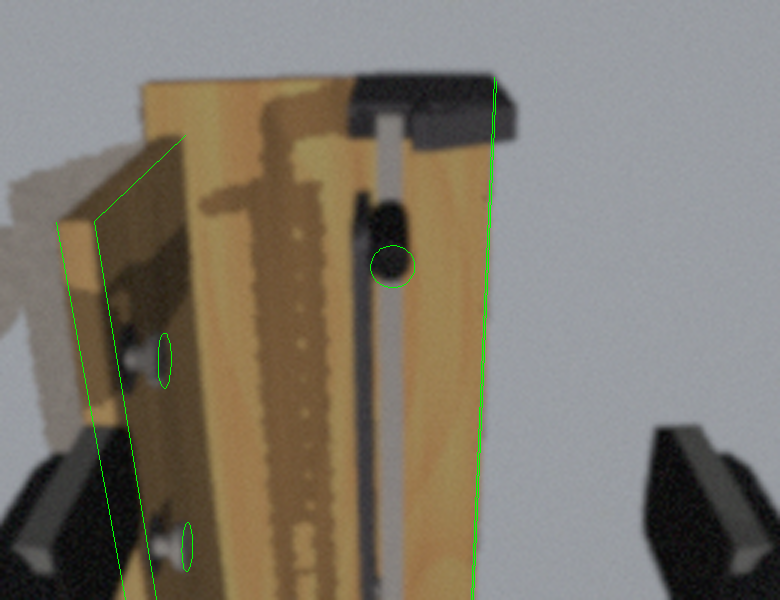

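Request:
jog_arm --targets '[0,0,0,0,0,12.9,0,0,0,0,0,0,12.9,0,0,0,0,0,0,12.9,0,0,0,0,0,0,12.9,1,0,0,0,0,0,12.9,1,0,0,0,0,0,12.9,1,0,0,0,0,0,12.9,1,0,0,0,0,0,12.9,1,0,0,0,0,0,12.9,1,0,0,0,0,0,12.9,1]' --squeeze 40

```text
t: 5.1
eef_pos: [0.4354, -0.0995, 0.112]
ee_rot: [-3.141, 0.002, 3.005]
wrist_force: [-1.3, 0.2, 6.7]
opening: 0.126
```

Request:
jog_arm --targets '[0,0,0,0,0,-0.5,1,0,0,0,0,0,-1.0,1,0,0,0,0,0,-1.5,1,0,0,0,0,0,-2.0,1,0,0,0,0,0,-2.0,1]'

```text
t: 5.72
eef_pos: [0.4399, -0.1006, 0.1323]
ee_rot: [-3.141, 0.011, 3.005]
wrist_force: [12.7, -2.5, -6.9]
opening: 0.122
```

```bash
python3 - <<'E'
from h import *; from plant import imaging
s=r.read_state(); print(s["t"],s["eef_pos"],np.degrees(s["ee_rot"]),s["wrist_force"],s["opening"])
plan([a for a in arc(4,80,13,.131)[:10]])
cv2.imwrite("pics/w3.png",cv2.resize(imaging.snapshot("wrist")[100:400,150:500],None,fx=1.5,fy=1.5))
E
```

```text
5.725 [ 0.4399 -0.1006  0.1323] [-179.9497    0.6491  172.1917] [12.6966 -2.4608 -6.9489] 0.12155840362431998
[0.0, 0.7, 4.1, 0.6, 1.71, 13.21]
[0.0, 0.7, 10.5, 0.14, 4.41, 13.21]
[0.0, 0.7, 16.8, -0.61, 7.05, 13.22]
[0.1, 0.7, 23.1, -1.65, 9.59, 13.23]
[0.1, 0.6, 29.5, -2.96, 11.99, 13.24]
[0.2, 0.6, 35.8, -4.53, 14.24, 13.26]
[0.2, 0.6, 42.1, -6.34, 16.3, 13.28]
[0.2, 0.6, 48.5, -8.37, 18.15, 13.3]
[0.3, 0.6, 54.8, -10.58, 19.77, 13.32]
[0.3, 0.6, 61.1, -12.96, 21.13, 13.35]
```

View pics/w3.png

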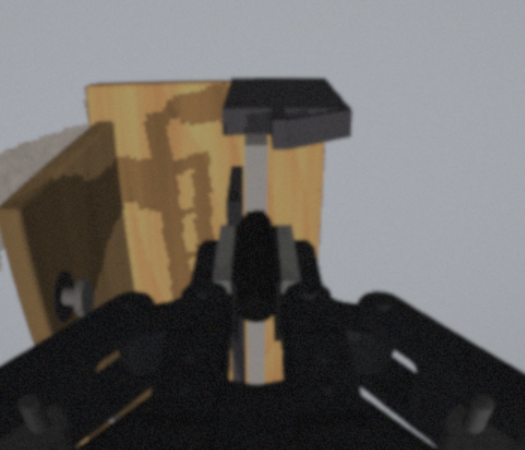

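```bash
cat >> h.py <<'E'
def based(p,yaw):
    global load; load=lambda:{"p":list(p),"q":R0(yaw).as_quat().tolist()}
def knob(a,z,rad=248):
    t=np.radians(a); return [*rk(Q,130-rad*np.cos(t)+10*np.sin(t),76+rad*np.sin(t)+10*np.cos(t),z),np.degrees(Q[2])+180-a]
E
python3 - <<'E'
from h import *
based([.4353,-.0995,.1315],172.1)
plan([knob(a,z,rad) for a,z,rad in ((0,131.5,244),(4,131.5,244),(9,131.5,244),(15,131.5,244),(20,125,246),(26,118,247),(33,112,248),(40,112,248),(47,112,248),(54,112,248))])
E
```

```text
[0.0, 0.0, 0.0, -0.29, -0.08, 0.0]
[0.0, 0.0, 4.0, -0.42, 1.62, 0.0]
[0.0, 0.0, 9.0, -0.75, 3.73, 0.0]
[0.0, 0.0, 15.0, -1.38, 6.2, 0.0]
[0.0, 0.0, 20.0, -1.92, 8.27, 0.65]
[0.0, 0.0, 26.0, -2.93, 10.65, 1.35]
[0.0, 0.0, 33.0, -4.44, 13.26, 1.95]
[0.0, 0.0, 40.0, -6.34, 15.62, 1.95]
[0.0, 0.0, 47.0, -8.52, 17.74, 1.95]
[0.0, 0.0, 54.0, -10.93, 19.57, 1.95]
```

Request:
jog_arm --targets '[0,0,0,-0.3,-0.1,0,1,0,0,4,-0.4,1.6,0,1,0,0,9,-0.75,3.7,0,1,0,0,15,-1.4,6.2,0,1,0,0,20,-1.9,8.3,0.65,1,0,0,26,-2.9,10.65,1.35,1,0,0,33,-4.45,13.25,1.95,1,0,0,40,-6.35,15.6,1.95,1,0,0,47,-8.5,17.75,1.95,1,0,0,54,-10.95,19.55,1.95,1]'

```text
t: 7.02
eef_pos: [0.57, 0.0812, 0.1125]
ee_rot: [3.141, -0.001, 2.06]
wrist_force: [-1.5, -0.0, 6.8]
opening: 0.133
```

```bash
python3 - <<'E'
from h import *
s=r.read_state(); print(s["t"],s["eef_pos"],np.degrees(s["ee_rot"]),s["wrist_force"],s["opening"],s["joints"])
print(knob(54,112))
k=knob(54,112);based(k[:3],k[3])
plan([knob(a,112) for a in (61,68,75,80,80)])
E
```

```text
7.025 [0.57   0.0812 0.1125] [179.966   -0.056  118.0157] [-1.4535 -0.031   6.7635] 0.13327880694184388 [ 0.0286  0.2786 -0.2878  1.0042  0.0011  1.1104]
[np.float64(0.5704961987688473), np.float64(0.07926912970966712), np.float64(0.112), np.float64(118.0645345374381)]
[0.0, 0.0, 7.0, -0.31, 3.01, 0.0]
[0.0, 0.0, 14.0, -0.98, 5.97, 0.0]
[0.0, 0.0, 21.0, -2.01, 8.82, 0.0]
[0.0, 0.0, 26.0, -2.95, 10.77, 0.0]
[0.0, 0.0, 26.0, -2.95, 10.77, 0.0]
```

Request:
jog_arm --targets '[0,0,7,-0.3,3.0,0,1,0,0,14,-1.0,5.95,0,1,0,0,21,-2.0,8.8,0,1,0,0,25,-2.75,10.4,0,1,0,0,25,-2.75,10.4,0,1,0,0,25,-2.75,10.4,0,0,0,0,25,-2.75,10.4,0,0,0,0,25,-2.75,10.4,0,0,0,0,25,-2.75,10.4,-6,0,0,0,25,-2.75,10.4,-12,0]'

```text
t: 8.28
eef_pos: [0.6728, 0.1042, 0.2312]
ee_rot: [-3.138, 0.0, 1.626]
wrist_force: [1.1, -0.4, 0.6]
opening: 1.002
```

```bash
python3 - <<'E'
from h import *
s=r.read_state(); print(s["t"],s["eef_pos"],np.degrees(s["ee_rot"]),s["wrist_force"],s["opening"],s["joints"])
# view pose: above-and-between brackets
plan([[.50,.24,.25,96]])
E
```

```text
8.275 [0.6728 0.1042 0.2312] [-179.799     0.017    93.1728] [ 1.0548 -0.3586  0.5917] 1.0017729163966516 [ 0.0589  0.3782  0.113   1.3091 -0.0003  1.5743]
[-0.2, 0.0, -2.8, 14.52, -16.51, -1.83]
```

Request:
jog_arm --targets '[-0.2,0,-2.8,14.5,-16.5,-1.85,0,-0.2,0,-2.8,14.5,-16.5,-1.85,0,-0.2,0,-2.8,14.5,-16.5,-1.85,0,-0.2,0,-2.8,14.5,-16.5,-1.85,0,-0.2,0,-2.8,14.5,-16.5,-1.85,0,-0.2,0,-2.8,14.5,-16.5,-1.85,0,-0.2,0,-2.8,14.5,-16.5,-1.85,0]'

```text
t: 9.15
eef_pos: [0.5022, 0.2394, 0.2496]
ee_rot: [3.138, 0.0, 1.674]
wrist_force: [0.1, 0.3, 0.1]
opening: 0.999
```

```bash
cat >> h.py <<'E'
BR=[[[-29,-31,80],[29,-31,80]],[[-29,31,14],[29,31,14]],[[-29,31,0],[29,31,0]],[[-8,-3,84],[8,-3,84],[8,13,84],[-8,13,84],[-8,-3,84]]]
E
python3 - <<'E'
from h import *; from plant import imaging,nets; import pickle
p=imaging.camera_params("wrist"); im=imaging.snapshot("wrist"); cv2.imwrite("pics/w4.png",im); pickle.dump(p,open("w4.pkl","wb"))
s=r.read_state(); print(s["t"],s["eef_pos"],np.degrees(s["ee_rot"]))
for d in nets.silhouettes("wrist","bracket1"): print(d["score"],d["uv"],d["pixels"].sum())
A=[.5841,.274,.1031];B=[.443,.3292,.1396]
print(proj(p,[[A[0],A[1],.04],[B[0],B[1],.04]],True))
o=im.copy()
for q in(A,B):
    for L in BR: cv2.polylines(o,[np.round(proj(p,place(q,L),True)).astype(int)],False,(0,255,0),1)
cv2.imwrite("pics/o4.png",cv2.resize(o[60:330,130:530],None,fx=2,fy=2,interpolation=cv2.INTER_CUBIC))
E
```

```text
9.2 [0.5022 0.2394 0.2496] [179.8129   0.0185  95.9008]
0.83 [390.2, 156.9] 3020
0.63 [278.4, 95.7] 2610
0.58 [463.9, 181.4] 2179
[[393.9934 153.1682]
 [276.9944  92.3221]]
```

View pics/o4.png

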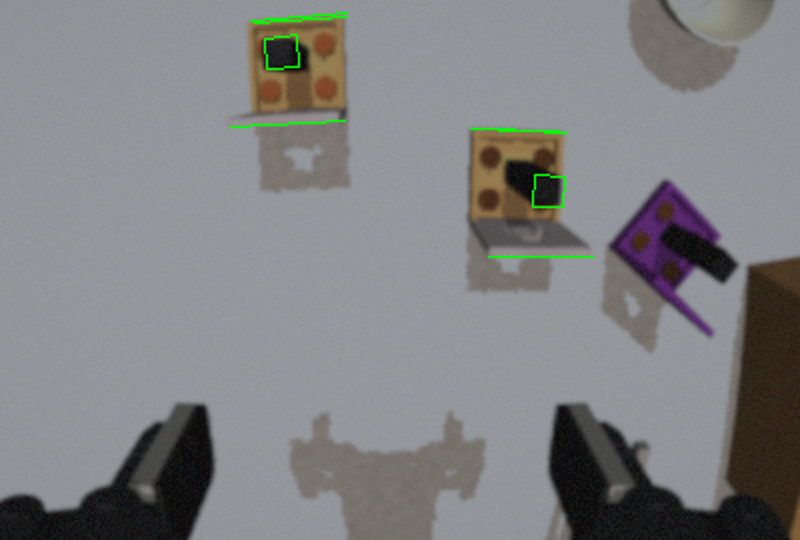

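```bash
python3 - <<'E'
from h import *; import pickle
p=pickle.load(open("w4.pkl","rb")); im=cv2.imread("pics/w4.png")
U=lambda a:np.array(a)/2.+[130,60]-.25
# camera looks with image right=+x world, up=+y
A,e=fit([(p,1,[[-29,-31,80],[29,-31,80],[-29,31,14],[29,31,14],[0,5,84]],U([[489,250],[593,248],[469,131],[566,133],[544,188]]))],[.584,.274,.1]);print(A,np.degrees(A[2]),e.ravel())
B,e=fit([(p,1,[[-29,-31,80],[29,-31,80],[-29,31,14],[29,31,14],[0,5,84]],U([[229,122],[346,117],[249,21],[347,14],[281,52]]))],[.443,.329,.14]);print(B,np.degrees(B[2]),e.ravel())
o=cv2.resize(im[60:210,220:440],None,fx=3.6,fy=3.6,interpolation=cv2.INTER_CUBIC)
for q in(A,B):
    for L in BR: cv2.polylines(o,[np.round((proj(p,place(q,L),True)-[220,60]+.5)*3.6).astype(int)],False,(0,255,0),1)
cv2.imwrite("pics/o5.png",o)
# grasp pose for A
for n,q in(("A",A),("B",B)):
    print(n,rk(q,0,5,0),np.degrees(q[2])+90)
plan([[*rk(A,0,5,180),np.degrees(A[2])+90],[*rk(A,0,5,49),np.degrees(A[2])+90]])
E
```

```text
[0.5823 0.2757 0.1424] 8.16040688123513 [-0.0541  2.2419 -0.242   1.6748  0.6217 -1.4598 -2.2577 -2.5651  0.7581
 -0.2145]
[0.4426 0.3299 0.1398] 8.007566190981244 [ 0.7811  2.0021 -1.0823  0.8734  0.5719 -0.8533 -0.6311 -0.876   0.1856
 -0.5635]
A [0.5816 0.2807 0.    ] 98.16040688123513
B [0.4419 0.3349 0.    ] 98.00756619098124
[0.2, 0.0, -2.3, 3.29, 8.31, 6.98]
[0.2, 0.0, -2.3, 3.29, 8.27, 20.08]
```

View pics/o5.png

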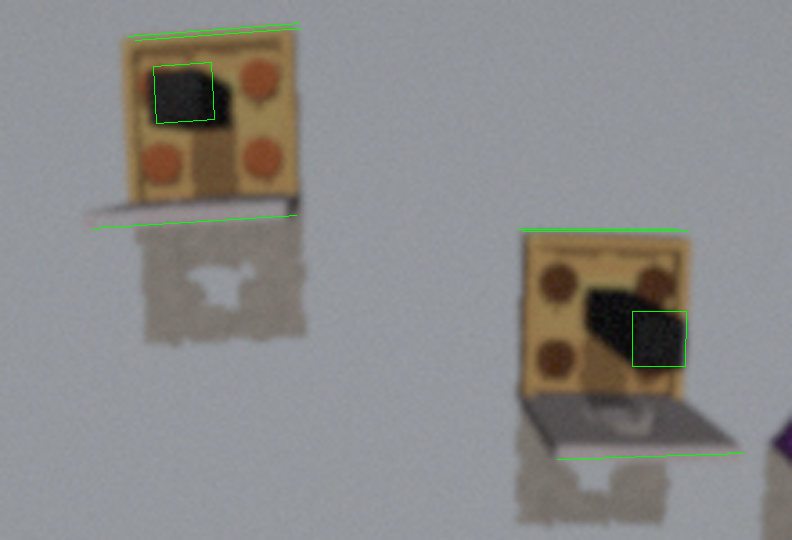

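```bash
python3 - <<'E'
from h import *
A=[.582,.2755,np.radians(6)]
plan([[*rk(A,0,5,180),96],[*rk(A,0,5,50),96]])
E
```

```text
[0.2, 0.0, -0.1, 3.27, 8.3, 6.98]
[0.2, 0.0, -0.1, 3.27, 8.25, 19.98]
```

Request:
jog_arm --targets '[0.2,0,0,3.3,8.3,7,0,0.2,0,0,3.3,8.3,7,0,0.2,0,0,3.3,8.3,13,0,0.2,0,0,3.3,8.25,17,0,0.2,0,0,3.3,8.25,20,0,0.2,0,0,3.3,8.25,20,0,0.2,0,0,3.3,8.25,20,1,0.2,0,0,3.3,8.25,20,1,0.2,0,0,3.3,8.25,20,1,0.2,0,0,3.3,8.25,20,1]' --squeeze 60

```text
t: 10.5
eef_pos: [0.5816, 0.282, 0.0513]
ee_rot: [3.139, -0.0, 1.675]
wrist_force: [2.9, -0.6, -3.8]
opening: 0.179
```

Request:
jog_arm --targets '[0,0,0,0,0,0,1,0,0,0,0,0,-1,1,0,0,0,0,0,-5,1,0,0,0,0,0,-10,1,0,0,0,0,0,-15,1,0,0,0,0,0,-15,1]'

```text
t: 11.25
eef_pos: [0.5837, 0.2829, 0.2061]
ee_rot: [3.132, -0.002, 1.675]
wrist_force: [0.1, -0.1, -2.4]
opening: 0.179
```

```bash
python3 - <<'E'
from h import *; from plant import imaging; import pickle
s=r.read_state(); print(s["t"],s["eef_pos"],np.degrees(s["ee_rot"]),s["wrist_force"],s["opening"],s["joints"])
p=imaging.camera_params("wrist"); im=imaging.snapshot("wrist"); cv2.imwrite("pics/w6.png",im); pickle.dump(p,open("w6.pkl","wb"))
# overlay of the held bracket assuming origin 50 mm below tcp and 5 mm behind
P=s["eef_pos"]; q=[*P[:2],s["ee_rot"][2]-np.pi/2]; q[:2]=place(q,[[0,-5,0]])[0][:2]
dz=(P[2]-.050)*1000
overlay(im,p,True,q,[np.array(L)+[0,0,dz] for L in BR],(160,130,480,370),2.5,"pics/o6.png")
E
```

```text
11.25 [0.5837 0.2829 0.2061] [179.4459  -0.1374  95.9962] [ 0.104  -0.0755 -2.4347] 0.1789507463225197 [ 0.3517  0.3242 -0.0158  1.2208 -0.      1.8179]
```

View pics/o6.png

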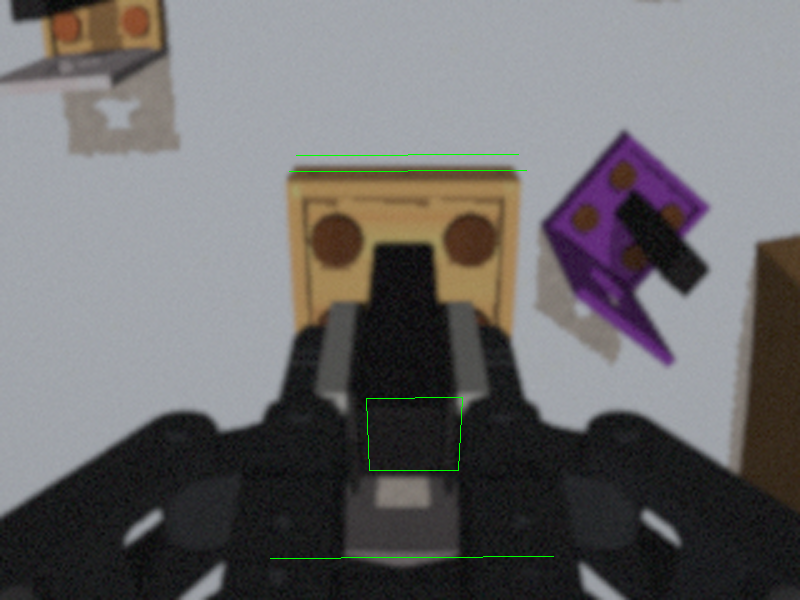

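```bash
python3 - <<'E'
from h import *
plan([[*rk(Q,0,76,206),82.06],[*rk(Q,0,76,126),82.06]])
E
```

```text
[0.2, -0.1, 13.9, -40.29, -7.47, -0.39]
[0.2, -0.1, 13.9, -40.3, -7.5, 7.61]
```

Request:
jog_arm --targets '[0.2,0,13.9,-5,-1,0,1,0.2,0,13.9,-10,-2,0,1,0.2,0,13.9,-15,-3,0,1,0.2,0,13.9,-20,-4,0,1,0.2,0,13.9,-25,-5,0,1,0.2,0,13.9,-30,-6,0,1,0.2,0,13.9,-35,-7,0,1,0.2,0,13.9,-38,-7.5,0,1,0.2,0,13.9,-40.3,-7.5,0,1,0.2,0,13.9,-40.3,-7.5,0,1]'

```text
t: 12.55
eef_pos: [0.5464, -0.1278, 0.1979]
ee_rot: [-3.134, -0.0, 1.43]
wrist_force: [-0.4, 1.1, -3.3]
opening: 0.179
```

```bash
python3 - <<'E'
from h import *
s=r.read_state(); print(s["t"],s["eef_pos"],np.degrees(s["ee_rot"]),s["wrist_force"],s["opening"])
plan([[*rk(Q,0,76,126),82.06]])
E
```

```text
12.55 [ 0.5464 -0.1278  0.1979] [-179.5505   -0.0224   81.9414] [-0.4134  1.1428 -3.2575] 0.1793377535359894
[-0.4, 0.0, -0.1, 0.19, 0.35, 7.18]
```

Request:
jog_arm --targets '[-0.4,0,0,0.2,0.35,4,1,-0.4,0,0,0.2,0.35,7.2,1,-0.4,0,0,0.2,0.35,7.2,1,-0.4,0,0,0.2,0.35,7.2,1,-0.4,0,0,0.2,0.35,7.2,1]'

```text
t: 13.18
eef_pos: [0.5529, -0.1256, 0.1299]
ee_rot: [3.135, 0.001, 1.433]
wrist_force: [-0.2, 0.1, -2.6]
opening: 0.175
```

```bash
python3 - <<'E'
from h import *; from plant import imaging; import pickle
s=r.read_state(); print(s["t"],s["eef_pos"],np.degrees(s["ee_rot"]),s["wrist_force"],s["opening"])
p=imaging.camera_params("wrist"); im=imaging.snapshot("wrist"); cv2.imwrite("pics/w7.png",im); pickle.dump((p,s["eef_pos"],s["ee_rot"]),open("w7.pkl","wb"))
P=s["eef_pos"]; q=[*P[:2],s["ee_rot"][2]-np.pi/2]; q[:2]=place(q,[[0,-5,0]])[0][:2]
print("tcp in rack mm",1000*Ro.from_euler("z",-Q[2]).apply([P[0]-Q[0],P[1]-Q[1],P[2]]))
o=im.copy()
o=cv2.resize(im[140:380,160:480],None,fx=2.5,fy=2.5,interpolation=2)
f=lambda L,qq,dz,col:cv2.polylines(o,[np.round((proj(p,place(qq,np.array(L)+[0,0,dz]),True)-[160,140]+.5)*2.5).astype(int)],False,col,1)
for L in BR: f(L,q,(P[2]-.051)*1000,(0,255,0))
for L in RACK: f(L,Q,0,(0,0,255))
cv2.imwrite("pics/o7.png",o)
E
```

```text
13.175 [ 0.5529 -0.1256  0.1299] [179.6301   0.0568  82.1142] [-0.2205  0.1481 -2.609 ] 0.17462666487448472
tcp in rack mm [  3.1405  77.1858 129.9127]
```

View pics/o7.png

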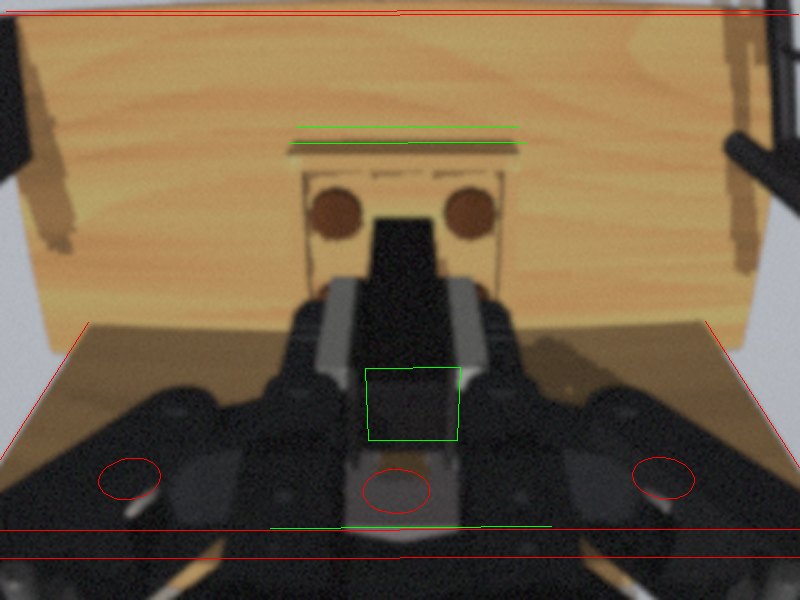

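Request:
jog_arm --targets '[0,0,0,0,0,0,1,0,0,0,0,0,0,1,0,0,0,0,0,0,1,0,0,0,0,0,0,1]'

```text
t: 13.72
eef_pos: [0.5515, -0.1255, 0.1282]
ee_rot: [3.138, 0.0, 1.433]
wrist_force: [0.1, -0.4, -2.7]
opening: 0.177
```

```bash
cat >> h.py <<'E'
Q=[.5391+.0015*.99,-.2016-.0015*.138,-.1385]
def inrack():
    s=r.read_state();P=s["eef_pos"]; print(s["t"],"rack mm",1000*Ro.from_euler("z",-Q[2]).apply([P[0]-Q[0],P[1]-Q[1],P[2]]),"rot",np.degrees(s["ee_rot"])-[0,0,np.degrees(Q[2])],"F",s["wrist_force"],s["opening"])
E
python3 - <<'E'
from h import *
inrack()
plan([[*rk(Q,0,76,124),82.06]])
E
```

```text
13.725 rack mm [  0.2786  77.1246 128.2053] rot [179.8025   0.0271  90.0206] F [ 0.1285 -0.396  -2.7307] 0.17724088463056
[0.2, 0.0, 0.0, -0.11, -0.03, 0.42]
```

Request:
jog_arm --targets '[0,0,0,-0.1,0,0.4,1,0,0,0,-0.1,0,0.4,1,0,0,0,-0.1,0,0.4,1,0,0,0,-0.1,0,0.4,1,0,0,0,-0.1,0,0.4,1,0,0,0,-0.1,0,0.4,1]'

```text
t: 14.48
eef_pos: [0.5515, -0.1264, 0.1243]
ee_rot: [3.138, 0.001, 1.433]
wrist_force: [-0.1, 0.1, -3.2]
opening: 0.178
```

```bash
python3 - <<'E'
from h import *
inrack()
E
```

```text
14.475 rack mm [  0.3985  76.1584 124.2934] rot [179.7891   0.0288  90.0298] F [-0.0795  0.078  -3.2067] 0.17842474200776692
```

Request:
jog_arm --targets '[0,0,0,0,0,0,1,0,0,0,0,0,0,1,0,0,0,0,0,0,1,0,0,0,0,0,0,1]'

```text
t: 14.98
eef_pos: [0.5515, -0.1265, 0.1242]
ee_rot: [3.138, 0.001, 1.433]
wrist_force: [-0.6, 0.0, -2.3]
opening: 0.176
```

```bash
python3 - <<'E'
from h import *
inrack()
E
```

```text
14.975 rack mm [  0.3639  76.13   124.2409] rot [179.7943   0.0295  90.0248] F [-0.6463  0.046  -2.3156] 0.17591825421563875
```

Request:
jog_arm --targets '[0,0,0,-1,0,0,1,0,0,0,-2,0,0,1,0,0,0,-2.6,0,0,1,0,0,0,-3.0,0,0,1,0,0,0,-3.3,0,0,1,0,0,0,-3.3,0,0,1,0,0,0,-3.3,0,0,1]'

```text
t: 15.85
eef_pos: [0.5469, -0.1589, 0.1242]
ee_rot: [3.138, 0.0, 1.433]
wrist_force: [-0.8, -0.2, -2.8]
opening: 0.183
```

```bash
python3 - <<'E'
from h import *; from plant import imaging
inrack()
E
```

```text
15.85 rack mm [  0.2986  43.3158 124.2139] rot [179.8041   0.0198  90.0387] F [-0.8233 -0.1629 -2.8143] 0.18308571589621933
```

Request:
jog_arm --targets '[0,0,0,-0.3,0,0,1,0,0,0,-0.6,0,0,1,0,0,0,-0.7,0,0,1,0,0,0,-0.7,0,0,1]'

```text
t: 16.35
eef_pos: [0.5463, -0.1629, 0.1245]
ee_rot: [3.138, -0.007, 1.434]
wrist_force: [0.4, 8.0, 0.9]
opening: 0.171
```

```bash
python3 - <<'E'
from h import *; from plant import imaging
inrack()
im=imaging.snapshot("side");cv2.imwrite("pics/d8.png",cv2.resize(im[130:240,250:400],None,fx=5,fy=5,interpolation=2))
E
```

```text
16.35 rack mm [  0.3153  39.3452 124.5358] rot [179.7668  -0.4017  90.1255] F [0.4417 8.0127 0.9262] 0.17100601291176312
```

View pics/d8.png

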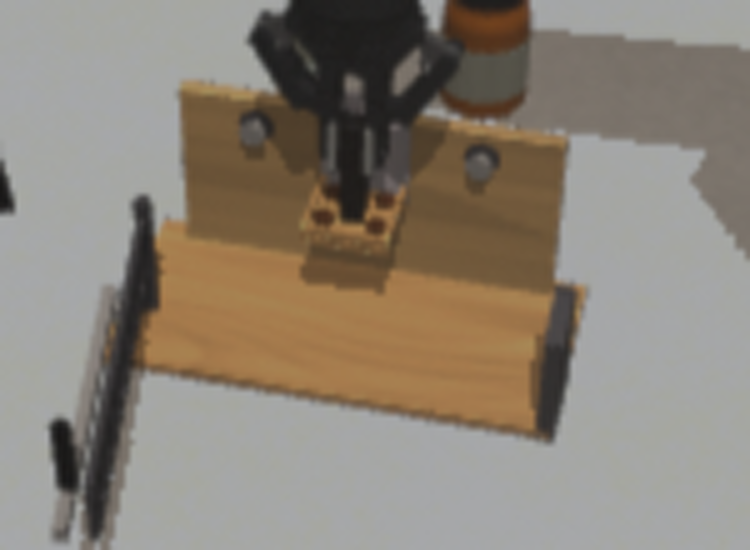

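Request:
jog_arm --targets '[0,0,0,0.25,0,0,1,0,0,0,0.25,0,0.5,1,0,0,0,0.25,0,1.0,1,0,0,0,0.25,0,1.4,1,0,0,0,0.25,0,1.7,1,0,0,0,0.25,0,1.9,1,0,0,0,0.25,0,1.9,1]'

```text
t: 17.27
eef_pos: [0.5463, -0.1628, 0.1047]
ee_rot: [3.138, -0.002, 1.433]
wrist_force: [2.2, 5.5, -1.4]
opening: 0.173
```

```bash
python3 - <<'E'
from h import *
inrack()
E
```

```text
17.275 rack mm [  0.3158  39.451  104.6754] rot [179.8104  -0.0957  90.0508] F [ 2.1823  5.5034 -1.3555] 0.1726508660090117
```

Request:
jog_arm --targets '[0,0,0,0.1,0,0.15,1,0,0,0,0.1,0,0.25,1,0,0,0,0.1,0,0.25,1]'

```text
t: 17.65
eef_pos: [0.5465, -0.1629, 0.1035]
ee_rot: [3.138, 0.001, 1.433]
wrist_force: [-1.9, 3.6, 5.0]
opening: 0.171
```

```bash
python3 - <<'E'
from h import *
inrack()
E
```

```text
17.65 rack mm [  0.5299  39.4012 103.4847] rot [179.7839   0.0611  90.0191] F [-1.9119  3.5829  5.0417] 0.1706911196972356
```

Request:
jog_arm --targets '[0,0,0,0,0,0,0.45,0,0,0,0,0,0,0.45,0,0,0,0,0,0,0.45,0,0,0,0,0,0,0.45,0,0,0,0,0,-2,0.45,0,0,0,0,0,-6,0.4,0,0,0,0,0,-12,0.2,0,0,0,4,0,-14,0,0,0,0,6,0,-14,0,0,0,0,6,0,-14,0]'

```text
t: 18.9
eef_pos: [0.5536, -0.1018, 0.2414]
ee_rot: [3.14, 0.001, 1.435]
wrist_force: [-1.3, -0.5, 0.7]
opening: 1.001
```

```bash
python3 - <<'E'
from h import *; from plant import imaging,nets
inrack()
im=imaging.snapshot("wrist"); ds=imaging.snapshot("side")
for d in nets.silhouettes("side","bracket1"): print(d["score"],d["uv"],d["pixels"].sum())
a=cv2.resize(im[110:310,190:450],(520,400),interpolation=2); b=cv2.resize(ds[140:340,250:390],(280,400),interpolation=2)
cv2.imwrite("pics/o9.png",np.hstack([a,b]))
B=[.4424,.3297,np.radians(7.8)]
plan([[.50,.15,.24,97.8],[*rk(B,0,5,200),97.8]])
E
```

```text
18.9 rack mm [ -0.958  100.8812 241.3786] rot [179.9175   0.0369  90.1592] F [-1.3163 -0.4711  0.7181] 1.0007586379177973
0.82 [247.8, 284.0] 843
0.81 [321.7, 167.2] 538
0.72 [341.8, 321.7] 929
[0.0, 0.0, -15.7, 24.35, -8.76, 0.06]
[0.0, 0.0, -15.7, 41.84, -17.07, 4.05]
```

View pics/o9.png

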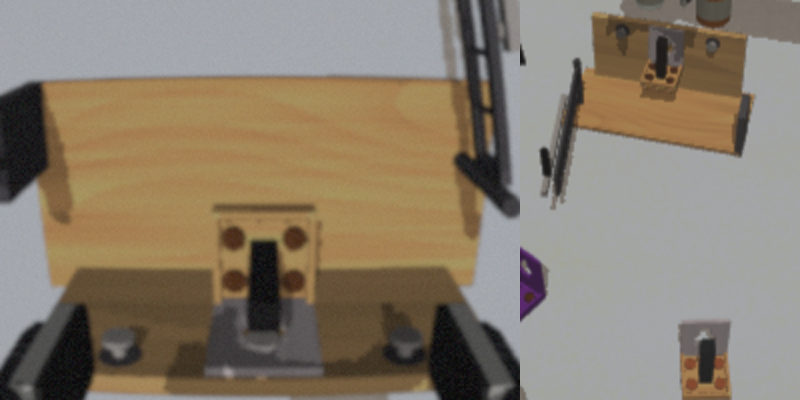

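Request:
jog_arm --targets '[0,0,-8,6,-2,0,0,0,0,-15.7,12,-4.5,0,0,0,0,-15.7,18,-7,0,0,0,0,-15.7,24,-10,0,0,0,0,-15.7,30,-12,0,0,0,0,-15.7,36,-14,2,0,0,0,-15.7,41.8,-17,4,0,0,0,-15.7,41.8,-17,4,0,0,0,-15.7,41.8,-17,4,0,0,0,-15.7,41.8,-17,4,0]'

```text
t: 20.3
eef_pos: [0.4443, 0.3331, 0.202]
ee_rot: [3.138, 0.002, 1.705]
wrist_force: [-0.5, -0.2, 0.4]
opening: 1.0
```

```bash
python3 - <<'E'
from h import *; from plant import imaging,nets
s=r.read_state(); print(s["t"],s["eef_pos"],np.degrees(s["ee_rot"]))
p=imaging.camera_params("wrist"); im=imaging.snapshot("wrist")
for d in nets.silhouettes("wrist","bracket1"): print(d["score"],d["uv"],d["pixels"].sum())
B=[.4424,.3297,np.radians(7.8)]
overlay(im,p,True,B,BR,(240,120,400,300),3,"pics/o10.png")
plan([[*rk(B,0,5,50),97.8]])
E
```

```text
20.3 [0.4443 0.3331 0.202 ] [179.7987   0.1259  97.6953]
0.98 [318.2, 193.7] 4257
0.77 [493.7, 268.5] 2070
[0.2, 0.1, -0.1, 0.22, -0.33, 15.25]
```

View pics/o10.png

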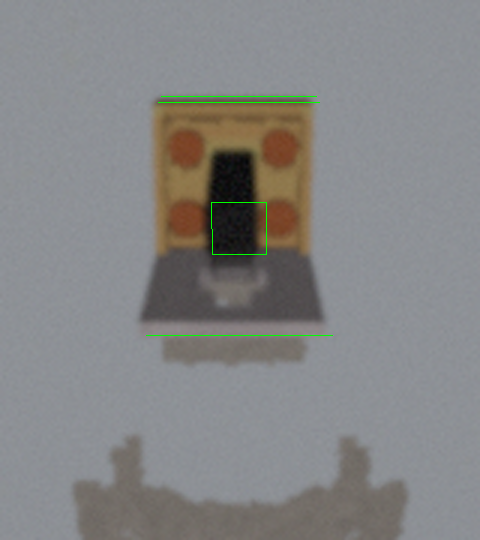

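Request:
jog_arm --targets '[0.2,0.1,0,0.2,-0.3,5,0,0.2,0.1,0,0.2,-0.3,10,0,0.2,0.1,0,0.2,-0.3,13.5,0,0.2,0.1,0,0.2,-0.3,15.2,0,0.2,0.1,0,0.2,-0.3,15.2,0,0.2,0.1,0,0.2,-0.3,15.2,0,0.2,0.1,0,0.2,-0.3,15.2,1,0.2,0.1,0,0.2,-0.3,15.2,1,0.2,0.1,0,0.2,-0.3,15.2,1,0.2,0.1,0,0.2,-0.3,15.2,1]' --squeeze 60

```text
t: 21.65
eef_pos: [0.4411, 0.3359, 0.0502]
ee_rot: [3.141, -0.0, 1.707]
wrist_force: [1.0, 0.2, -1.7]
opening: 0.175
```

Request:
jog_arm --targets '[0,0,0,0,0,0,1,0,0,0,0,0,0,1,0,0,0,0,0,-1,1,0,0,0,0,0,-5,1,0,0,0,0,0,-10,1,0,0,0,0,0,-16,1,0,0,0,0,0,-16,1,0,0,0,0,0,-16,1,0,0,0,0,0,-16,1]'

```text
t: 22.78
eef_pos: [0.4393, 0.3348, 0.2076]
ee_rot: [-3.137, 0.001, 1.707]
wrist_force: [-0.2, 0.2, -2.2]
opening: 0.178
```

```bash
python3 - <<'E'
from h import *
inrack(); print(r.read_state()["eef_pos"])
plan([[*rk(Q,-75,300,205),82.06],[*rk(Q,-75,76,205),82.06]])
E
```

```text
22.775 rack mm [-174.4227  517.4499  207.6483] rot [-179.7446    0.0835  105.7276] F [-0.1698  0.1978 -2.169 ] 0.17800600516313345
[0.4393 0.3348 0.2076]
[-0.2, 0.1, 15.7, -23.63, 3.68, 0.28]
[-0.2, 0.1, 15.7, -45.19, -2.39, 0.34]
```

Request:
jog_arm --targets '[-0.2,0.1,8,-5,1,0,1,-0.2,0.1,15.7,-10,2,0,1,-0.2,0.1,15.7,-15,3,0,1,-0.2,0.1,15.7,-20,3.6,0,1,-0.2,0.1,15.7,-25,3,0,1,-0.2,0.1,15.7,-30,2,0,1,-0.2,0.1,15.7,-35,0.5,0,1,-0.2,0.1,15.7,-40,-1,0,1,-0.2,0.1,15.7,-44,-2.4,0,1,-0.2,0.1,15.7,-45.2,-2.4,0.3,1]'

```text
t: 24.02
eef_pos: [0.4767, -0.117, 0.2051]
ee_rot: [-3.141, -0.003, 1.429]
wrist_force: [0.6, 0.2, -1.7]
opening: 0.183
```

Request:
jog_arm --targets '[0,0,0,0,0,0,1,0,0,0,0,0,0,1,0,0,0,0,0,0,1,0,0,0,0,0,0,1,0,0,0,0,0,0,1,0,0,0,0,0,0,1,0,0,0,0,0,0,1,0,0,0,0,0,0,1]'

```text
t: 25.02
eef_pos: [0.4783, -0.1154, 0.2068]
ee_rot: [3.139, -0.002, 1.433]
wrist_force: [-0.6, 0.5, -1.7]
opening: 0.177
```

```bash
python3 - <<'E'
from h import *
inrack()
plan([[*rk(Q,-75,76,123.7),82.06]])
E
```

```text
25.025 rack mm [-73.5809  76.9938 206.7532] rot [179.8334  -0.139   90.0235] F [-0.5931  0.4625 -1.718 ] 0.1765874287474296
[0.2, -0.1, 0.0, -0.12, -0.17, 8.3]
```

Request:
jog_arm --targets '[0.1,-0.1,0,-0.1,-0.15,4,1,0.1,-0.1,0,-0.1,-0.15,8.3,1,0.1,-0.1,0,-0.1,-0.15,8.3,1,0.1,-0.1,0,-0.1,-0.15,8.3,1,0.1,-0.1,0,-0.1,-0.15,8.3,1,0.1,-0.1,0,-0.1,-0.15,8.3,1,0.1,-0.1,0,-0.1,-0.15,8.3,1,0.1,-0.1,0,-0.1,-0.15,8.3,1,0.1,-0.1,0,-0.1,-0.15,8.3,1,0.1,-0.1,0,-0.1,-0.15,8.3,1]'

```text
t: 26.28
eef_pos: [0.4769, -0.1159, 0.1237]
ee_rot: [3.141, -0.001, 1.433]
wrist_force: [0.1, 0.0, -1.6]
opening: 0.179
```

```bash
python3 - <<'E'
from h import *
inrack()
plan([[*rk(Q,-75,43.5,123.7),82.06]])
E
```

```text
26.275 rack mm [-74.9242  76.2432 123.6607] rot [179.9465  -0.0423  90.0281] F [ 0.0855  0.0143 -1.6243] 0.17938868485025253
[0.1, 0.0, 0.0, -3.27, -0.01, -0.01]
```

Request:
jog_arm --targets '[0,0,0,-1,0,0,1,0,0,0,-2,0,0,1,0,0,0,-2.6,0,0,1,0,0,0,-3.0,0,0,1,0,0,0,-3.3,0,0,1,0,0,0,-3.3,0,0,1,0,0,0,-3.3,0,0,1]'

```text
t: 27.15
eef_pos: [0.4724, -0.1485, 0.1237]
ee_rot: [3.141, -0.001, 1.433]
wrist_force: [0.4, -0.6, -1.8]
opening: 0.178
```

```bash
python3 - <<'E'
from h import *
inrack()
E
```

```text
27.15 rack mm [-74.8641  43.377  123.6958] rot [179.9395  -0.0475  90.0394] F [ 0.4299 -0.5632 -1.7656] 0.1775710553205868
```

Request:
jog_arm --targets '[0,0,0,-0.3,0,0,1,0,0,0,-0.5,0,0,1,0,0,0,-0.5,0,0,1,0,0,0,-0.5,0,0,1]'

```text
t: 27.65
eef_pos: [0.4718, -0.1536, 0.1237]
ee_rot: [3.14, -0.001, 1.433]
wrist_force: [-0.4, -0.3, -1.7]
opening: 0.175
```

```bash
python3 - <<'E'
from h import *
inrack()
E
```

```text
27.65 rack mm [-74.821   38.2373 123.7016] rot [179.9357  -0.0418  90.0291] F [-0.4285 -0.2789 -1.7303] 0.17452043198739808
```

Request:
jog_arm --targets '[0,0,0,-0.1,0,0,1,0,0,0,-0.1,0,0.5,1,0,0,0,-0.1,0,1.0,1,0,0,0,-0.1,0,1.4,1,0,0,0,-0.1,0,1.7,1,0,0,0,-0.1,0,2.0,1,0,0,0,-0.1,0,2.1,1,0,0,0,-0.1,0,2.1,1]'

```text
t: 28.65
eef_pos: [0.4721, -0.1538, 0.1029]
ee_rot: [3.14, -0.003, 1.434]
wrist_force: [1.2, 5.9, 2.8]
opening: 0.179
```

```bash
python3 - <<'E'
from h import *
inrack()
E
```

```text
28.65 rack mm [-74.462   38.1256 102.8942] rot [179.8882  -0.1463  90.0827] F [1.2258 5.8784 2.7551] 0.1788367707066336
```

Seated (Fz changed from −1.7 to +2.8). Release, retreat, inspect.

Request:
jog_arm --targets '[0,0,0,0.1,0,0.1,1,0,0,0,0.1,0,0.1,0.45,0,0,0,0.1,0,0.1,0.45,0,0,0,0.1,0,0.1,0.45,0,0,0,0.1,0,0.1,0.45,0,0,0,0.1,0,-2,0.45,0,0,0,0.1,0,-6,0.45,0,0,0,0.1,0,-12,0.2,0,0,0,5,4,-14,0,0,0,0,7,6,-14,0]'

```text
t: 29.9
eef_pos: [0.5435, -0.0932, 0.2459]
ee_rot: [3.134, 0.0, 1.433]
wrist_force: [-0.7, -0.4, -0.2]
opening: 1.0
```

Request:
jog_arm --targets '[0,0,0,0,0,0,0,0,0,0,0,0,0,0,0,0,0,0,0,0,0,0,0,0,0,0,0,0]'

```text
t: 30.4
eef_pos: [0.5398, -0.0941, 0.2426]
ee_rot: [3.141, -0.001, 1.432]
wrist_force: [-0.1, -0.7, 0.3]
opening: 0.998
```

```bash
python3 - <<'E'
from h import *; from plant import imaging,nets
inrack()
p=imaging.camera_params("wrist");im=imaging.snapshot("wrist"); ds=imaging.snapshot("side")
for d in nets.silhouettes("side","bracket1"): print(d["score"],d["uv"],d["pixels"].sum())
# overlay expected hung brackets (camera-biased frame)
QB=[.5391,-.2016,-.1385]
f=2.
o=cv2.resize(im[110:310,170:450],None,fx=f,fy=f,interpolation=2)
for x in(-75,0):
  for L in BR:
    cv2.polylines(o,[np.round((proj(p,place(QB,np.array(L)+[x,31,53]),True)-[170,110]+.5)*f).astype(int)],False,(0,255,0),1)
b=cv2.resize(ds[140:340,270:390],(240,400),interpolation=2)
cv2.imwrite("pics/o11.png",np.hstack([o,b]))
E
```

```text
30.4 rack mm [-15.6807 106.5417 242.5721] rot [179.9752  -0.0394  89.9614] F [-0.0764 -0.7251  0.3235] 0.9980766357170007
0.7 [324.4, 168.1] 594
0.7 [345.2, 173.0] 579
0.67 [247.5, 283.3] 801
0.35 [230.2, 346.8] 1214
```

View pics/o11.png

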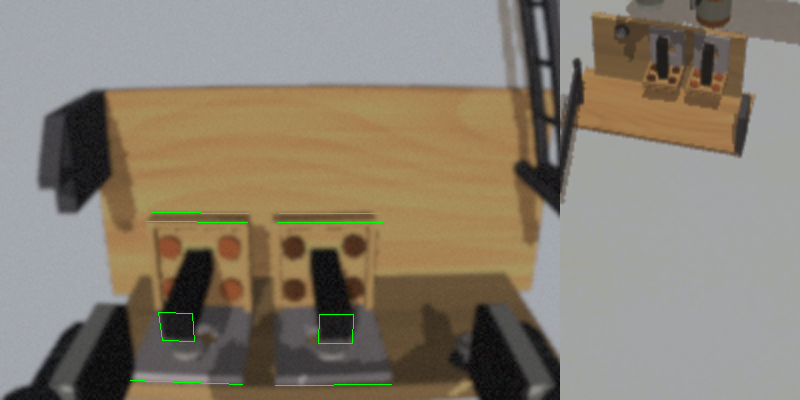

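```bash
python3 - <<'E'
from h import *
inrack()
plan([knob(79,240),knob(79,112)])
E
```

```text
30.55 rack mm [-15.2571 106.7714 242.8005] rot [179.9401  -0.0389  89.9869] F [-0.6518 -0.5462 -0.3845] 1.001433735020967
[0.1, 0.0, -11.0, 21.46, 10.77, 0.31]
[0.1, 0.0, -11.0, 21.45, 10.76, 13.11]
```

Request:
jog_arm --targets '[0,0,-11,5,3,0.3,0,0,0,-11,10,5,0.3,0,0,0,-11,15,8,0.3,0,0,0,-11,20,10,0.3,0,0,0,-11,21.45,10.75,0.3,0,0,0,-11,21.45,10.75,0.3,0,0,0,-11,21.45,10.75,0.3,0,0,0,-11,21.45,10.75,0.3,0]'

```text
t: 31.55
eef_pos: [0.6759, 0.1026, 0.2404]
ee_rot: [3.141, -0.0, 1.623]
wrist_force: [-0.1, -0.6, -0.0]
opening: 1.0
```

```bash
python3 - <<'E'
from h import *; from plant import imaging,nets
inrack(); print(knob(79,240))
plan([knob(79,112)])
p=imaging.camera_params("wrist");im=imaging.snapshot("wrist")
d=nets.silhouettes("wrist","thumb_knob")
for x in d: print(x["score"],x["uv"],x["pixels"].sum())
f=2.5;k=knob(79,0);kp=proj(p,[[k[0],k[1],.145]],True);print(kp)
o=cv2.resize(im[100:320,180:480],None,fx=f,fy=f,interpolation=2)
cv2.circle(o,tuple(int(v) for v in (kp[0]-[180,100])*f),5,(0,0,255),1)
cv2.imwrite("pics/o12.png",o)
E
```

```text
31.55 rack mm [ 92.0294 320.1651 240.3875] rot [179.9408  -0.0137 100.9217] F [-0.1005 -0.5762 -0.0258] 1.0004875179480723
[np.float64(0.6765599669182918), np.float64(0.10369770210271606), np.float64(0.24), np.float64(93.0645345374381)]
[0.1, 0.0, -0.1, 0.1, 0.05, 12.84]
0.89 [322.6, 224.4] 1456
[[323.1862 204.8718]]
```

View pics/o12.png

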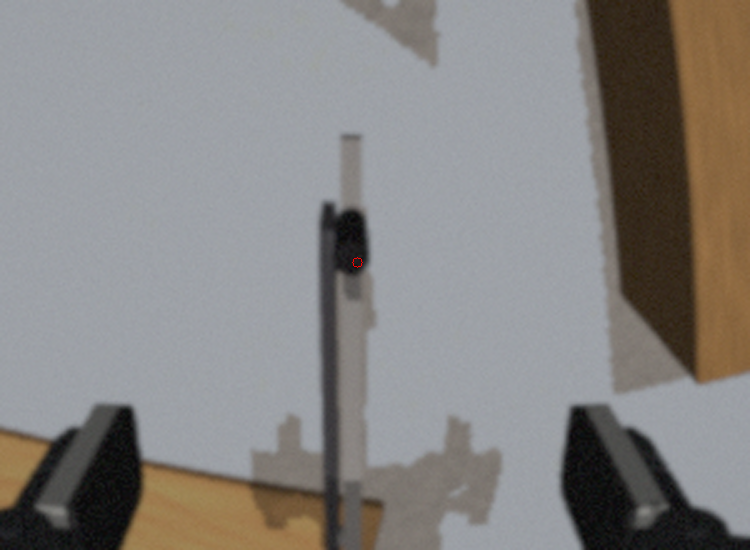

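Request:
jog_arm --targets '[0,0,0,0.1,0,5,0,0,0,0,0.1,0,10,0,0,0,0,0.1,0,12.85,0,0,0,0,0.1,0,12.85,0,0,0,0,0.1,0,12.85,1,0,0,0,0.1,0,12.85,1,0,0,0,0.1,0,12.85,1,0,0,0,0.1,0,12.85,1,0,0,0,0.1,0,12.85,1,0,0,0,0.1,0,12.85,1]' --squeeze 40

```text
t: 32.9
eef_pos: [0.6772, 0.1052, 0.1125]
ee_rot: [3.139, -0.001, 1.625]
wrist_force: [-0.5, 0.8, 3.6]
opening: 0.125
```

```bash
python3 - <<'E'
from h import *
inrack()
s=r.read_state(); k=knob(79,112); print(s["eef_pos"]-k[:3])
based([*s["eef_pos"][:2],.112],k[3])
plan([knob(a,112) for a in (75,69,63,57,51,45,39,33,27,22)])
E
```

```text
32.9 rack mm [ 92.8844 322.9489 112.4671] rot [179.8542  -0.0302 101.0295] F [-0.4544  0.7925  3.6102] 0.1254537570383677
[0.0006 0.0015 0.0005]
[0.0, 0.0, -4.0, -0.14, -1.8, 0.0]
[0.0, 0.0, -10.0, -0.35, -4.39, 0.0]
[0.0, 0.0, -16.0, -0.83, -6.94, 0.0]
[0.0, 0.0, -22.0, -1.58, -9.43, 0.0]
[0.0, 0.0, -28.0, -2.58, -11.83, 0.0]
[0.0, 0.0, -34.0, -3.83, -14.11, 0.0]
[0.0, 0.0, -40.0, -5.31, -16.24, 0.0]
[0.0, 0.0, -46.0, -7.0, -18.21, 0.0]
[0.0, 0.0, -52.0, -8.89, -20.0, 0.0]
[0.0, 0.0, -57.0, -10.6, -21.32, 0.0]
```

Request:
jog_arm --targets '[0,0,-4,-0.15,-1.8,0,1,0,0,-10,-0.35,-4.4,0,1,0,0,-16,-0.85,-6.95,0,1,0,0,-22,-1.6,-9.45,0,1,0,0,-28,-2.6,-11.85,0,1,0,0,-34,-3.85,-14.1,0,1,0,0,-40,-5.3,-16.25,0,1,0,0,-46,-7,-18.2,0,1,0,0,-52,-8.9,-20,0,1,0,0,-57,-10.6,-21.3,0,1]'

```text
t: 34.15
eef_pos: [0.4686, -0.0119, 0.1123]
ee_rot: [3.139, -0.0, 2.623]
wrist_force: [-2.1, 3.0, 9.1]
opening: 0.124
```

```bash
python3 - <<'E'
from h import *
inrack()
s=r.read_state(); k=knob(22,112); print(k[:3],s["eef_pos"]-k[:3])
based(k[:3],k[3])
plan([knob(a,z,rad) for a,z,rad in ((22,119,246.5),(21,126,245),(20,132,244),(20,132,244),(17,132,244),(13,132,244),(9,132,244),(6,132,244),(4,132,244),(2,132,244))])
E
```

```text
34.15 rack mm [-97.5283 178.1434 112.2523] rot [179.8658  -0.0213 158.2392] F [-2.116   3.0036  9.1491] 0.12411837172649433
[np.float64(0.4699089381721238), np.float64(-0.012058360770979798), np.float64(0.112)] [-0.0013  0.0002  0.0003]
[0.0, 0.0, 0.0, -0.15, 0.0, -0.7]
[0.0, 0.0, -1.0, -0.29, -0.43, -1.4]
[0.0, 0.0, -2.0, -0.38, -0.85, -2.0]
[0.0, 0.0, -2.0, -0.38, -0.85, -2.0]
[0.0, 0.0, -5.0, -0.41, -2.13, -2.0]
[0.0, 0.0, -9.0, -0.54, -3.83, -2.0]
[0.0, 0.0, -13.0, -0.8, -5.51, -2.0]
[0.0, 0.0, -16.0, -1.07, -6.76, -2.0]
[0.0, 0.0, -18.0, -1.29, -7.59, -2.0]
[0.0, 0.0, -20.0, -1.53, -8.41, -2.0]
```

Request:
jog_arm --targets '[0,0,0,-0.15,0,-0.7,1,0,0,-1,-0.3,-0.45,-1.4,1,0,0,-2,-0.4,-0.85,-2,1,0,0,-2,-0.4,-0.85,-2,1,0,0,-5,-0.4,-2.15,-2,1,0,0,-9,-0.55,-3.85,-2,1,0,0,-13,-0.8,-5.5,-2,1,0,0,-16,-1.1,-6.75,-2,1,0,0,-18,-1.3,-7.6,-2,1,0,0,-20,-1.5,-8.4,-2,1]'

```text
t: 35.4
eef_pos: [0.4422, -0.093, 0.1315]
ee_rot: [3.141, 0.004, 2.97]
wrist_force: [4.7, 0.3, -4.5]
opening: 0.123
```

```bash
python3 - <<'E'
from h import *
inrack()
s=r.read_state(); k=knob(2,132,244); print(k[:3],s["eef_pos"]-k[:3])
based(k[:3],k[3])
plan([knob(a,z,rad) for a,z,rad in ((1,132,244),(0,132,244),(-0.5,132,244),(-.5,126,245.5),(-.5,119,247),(-.5,112,248))])
E
```

```text
35.4 rack mm [-112.4387   94.1896  131.4642] rot [179.9573   0.2286 178.0935] F [ 4.6896  0.292  -4.4827] 0.12261881552659785
[np.float64(0.4412172516693656), np.float64(-0.0925327495664868), np.float64(0.132)] [ 0.001  -0.0005 -0.0005]
[0.0, 0.0, -1.0, 0.01, -0.43, 0.0]
[0.0, 0.0, -2.0, 0.02, -0.85, 0.0]
[0.0, 0.0, -2.5, 0.02, -1.07, 0.0]
[0.0, 0.0, -2.5, 0.17, -1.07, 0.6]
[0.0, 0.0, -2.5, 0.32, -1.08, 1.3]
[0.0, 0.0, -2.5, 0.42, -1.08, 2.0]
```

Request:
jog_arm --targets '[0,0,-1,0,-0.45,0,1,0,0,-2,0,-0.85,0,1,0,0,-2.5,0,-1.1,0,1,0,0,-2.5,0,-1.2,0,1,0,0,-2.5,0,-1.2,0,1]'

```text
t: 36.02
eef_pos: [0.4404, -0.1016, 0.1313]
ee_rot: [3.133, 0.004, 3.014]
wrist_force: [8.3, 7.8, -5.1]
opening: 0.129
```

```bash
python3 - <<'E'
from h import *
inrack()
E
```

```text
36.025 rack mm [-113.0228   85.4369  131.2558] rot [179.525    0.2546 180.6246] F [ 8.2822  7.7846 -5.0664] 0.12927958830122513
```

Request:
jog_arm --targets '[0,0,0,0.1,0,0.6,1,0,0,0,0.25,0,1.2,1,0,0,0,0.35,0,1.7,1,0,0,0,0.4,0,2.0,1,0,0,0,0.4,0,2.0,1]'

```text
t: 36.65
eef_pos: [0.4343, -0.1007, 0.1124]
ee_rot: [3.134, 0.0, 3.014]
wrist_force: [-2.7, 9.7, 10.0]
opening: 0.125
```

```bash
python3 - <<'E'
from h import *
inrack()
E
```

```text
36.65 rack mm [-119.1824   85.4428  112.444 ] rot [179.567    0.0053 180.6489] F [-2.7458  9.6895 10.0201] 0.12548747388181924
```

Request:
jog_arm --targets '[0,0,0,0,0,0,0.7,0,0,0,0,0,0,0.5,0,0,0,0,0,0,0.4,0,0,0,0,0,0,0.4,0,0,0,0,0,-2,0.4,0,0,0,0,0,-6,0.4,0,0,0,0,0,-12.8,0.2,0,0,0,0,0,-12.8,0,0,0,0,0,0,-12.8,0,0,0,0,0,0,-12.8,0]'

```text
t: 37.9
eef_pos: [0.4333, -0.1034, 0.2373]
ee_rot: [3.14, -0.002, 3.012]
wrist_force: [-0.5, 0.6, -0.2]
opening: 0.997
```

```bash
python3 - <<'E'
from h import *; from plant import imaging,nets
inrack()
for c in("scene","side","wrist"):
    im=imaging.snapshot(c); cv2.imwrite(f"pics/{c}9.png",im)
    for q in("thumb_knob","bracket1"):
        for x in nets.silhouettes(c,q): print(c,q,round(x["score"],2),x["uv"],x["pixels"].sum())
    p=imaging.camera_params(c)
    print(c,"expect",proj(p,place(Q,[[-118,86,120],[-75,25,90],[0,25,90]]),c=="wrist").round(1).tolist())
    if c!="wrist":
        a=cv2.imread(f"pics/{c}0.png").astype(float); L=[]
        # bar/knob region difference to the start image (shut): bar along rack x -145..60, y 86, z 93 and knob
        P=[[x,86,93] for x in range(-140,-40,10)]+[[-118,86,z] for z in range(105,146,8)]
        uv=proj(p,place(Q,P)).round().astype(int)
        d=[np.abs(a[v-1:v+2,u-1:u+2].mean((0,1))-im[v-1:v+2,u-1:u+2].mean((0,1))).max().round() for u,v in uv]; print(c,"diff",d)
E
```

```text
37.9 rack mm [-119.85     82.6658  237.2926] rot [179.9102  -0.1369 180.522 ] F [-0.5272  0.6392 -0.1875] 0.9971112958325881
scene thumb_knob 0.56 [308.6, 191.2] 220
scene bracket1 0.82 [376.9, 278.2] 642
scene bracket1 0.8 [292.8, 183.5] 336
scene bracket1 0.61 [277.5, 193.7] 393
scene expect [[314.7, 175.5], [294.3, 182.3], [281.3, 192.7]]
scene diff [np.float64(2.0), np.float64(1.0), np.float64(2.0), np.float64(2.0), np.float64(2.0), np.float64(2.0), np.float64(2.0), np.float64(2.0), np.float64(3.0), np.float64(2.0), np.float64(0.0), np.float64(2.0), np.float64(1.0), np.float64(1.0), np.float64(0.0), np.float64(1.0)]
side thumb_knob 0.6 [338.3, 182.4] 302
side thumb_knob 0.28 [312.5, 187.9] 3876
side bracket1 0.89 [345.5, 168.4] 440
side bracket1 0.81 [247.6, 285.4] 776
side bracket1 0.55 [322.4, 162.8] 428
side expect [[355.1, 178.9], [344.6, 172.2], [321.8, 168.6]]
side diff [np.float64(2.0), np.float64(3.0), np.float64(3.0), np.float64(3.0), np.float64(7.0), np.float64(4.0), np.float64(6.0), np.float64(5.0), np.float64(7.0), np.float64(4.0), np.float64(2.0), np.float64(2.0), np.float64(3.0), np.float64(2.0), np.float64(2.0), np.float64(3.0)]
wrist thumb_knob 0.88 [324.2, 236.3] 1247
wrist bracket1 0.9 [271.9, 281.0] 3293
wrist bracket1 0.62 [265.9, 222.9] 3923
wrist bracket1 0.6 [533.1, 305.2] 1474
wrist expect [[324.7, 200.0], [264.8, 230.1], [269.3, 290.1]]
```

```bash
python3 - <<'E'
from h import *
import pickle
for c,p in zip(("scene","side"),pickle.load(open("cams.pkl","rb"))):
    a=cv2.imread(f"pics/{c}0.png");b=cv2.imread(f"pics/{c}9.png")
    for n,P in(("knob",[-118,86,135]),("tip",[-146,86,95])):
        u,v=proj(p,place(Q,[P]))[0].round().astype(int)
        t=a[v-6:v+7,u-6:u+7]; m=cv2.matchTemplate(b[v-11:v+12,u-11:u+12],t,cv2.TM_CCOEFF_NORMED)
        _,mx,_,l=cv2.minMaxLoc(m); print(c,n,"shift",l[0]-5,l[1]-5,round(mx,3),"at0",m[5,5].round(3),"1px",m[4,5].round(3),m[6,5].round(3))
E
```

```text
scene knob shift 0 0 0.915 at0 0.915 1px 0.876 0.853
scene tip shift 0 0 0.999 at0 0.999 1px 0.959 0.956
side knob shift 0 0 0.863 at0 0.863 1px 0.815 0.857
side tip shift 0 0 1.0 at0 1.0 1px 0.956 0.958
```

Knob and bar tip are exactly where they were at the start, with the gate shut and the bar down, and the gripper is clear.

```bash
python3 -c "
from plant import job_done; print(job_done())"
```

```text
the job is handed in; nothing more can be done
None
```

I lifted the latch and swung the gate open to about 79°. Two real brackets were on the bench, and the purple look-alike was left alone. I hung one on stud 2 and one on stud 1, slid both down until the stud took their weight, and let go. Then I shut the gate with the bar held up 20 mm, lowered it home and moved the gripper clear. This took about 38 s.

**Last checks:**
- **Latch and gate:** the knob and the bar tip match their starting (shut) image positions with no pixel shift in either fixed camera. The match was near perfect at the tip (0.999 and 1.000). It was weaker at the knob (0.92 and 0.86), and in the side view the best match was hardly better than one pixel off.
- **Brackets:** in the last overlay I viewed, before the gate was shut, both sat at their expected hung poses. After shutting, the network reported two brackets near their expected positions in all three cameras, up to about 9 pixels off in the wrist view. I had used all 16 picture views by then, so this was a numbers-only check.
- **Disagreement:** the wrist camera was about 1.5 mm off sideways, and I corrected for it when lining up with the studs.
- **Jars and mortar:** I did not measure them at the end. The arm did not go near the mortar, and I saw no sign of contact with the jars.

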